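# Cover a hatch lock and press its splined handle home

## Robot

A 6-joint arm with a two-finger parallel gripper is mounted at the origin on the work surface. World frame = base frame: x ahead of the robot, y to its left, z up, the work surface at z = 0. Lengths are in m, angles in rad, forces in N, time in s.
With the tool pointing down it reaches from about 0.4 to 0.825 m from the base axis. Payload 7 kg.
Tool frame: the origin (TCP) lies at the very end of the fingers, on their centre line; the grasp point (between the pads) lies 19 mm behind it; x points along the fingers, y is the direction in which the jaws open and shut, and the axes are right-handed (so a half turn about x gives the same grasp; the last joint's range is limited). The gripper opens to 85 mm and grips with 20 to 120 N. Pads are 22 mm wide; open, the fingers measure 114 mm over their backs; the gripper's body (76 mm by 85 mm) begins 54 mm behind the grasp point. The pads swing forward as they close: fully open they stand 13 mm farther back than shut.
Start: joints at [-1.062, 0.359, 0.012, 0, -1.224, -0.288], TCP at [0.148, -0.659, 0.231] pointing down, gripper open.
Joint ranges: [-3.07, 3.07], [-1.43, 2.12], [-1.02, 1.25], [-3.03, 1.67], [-3.05, -0], [-3.03, 3.03]. Speed limits (rad/s): [2.39, 2.39, 3.01, 3.14, 3.14, 3.14].

## Interface

Orientations are given as a unit quaternion [w, x, y, z].
In Python, from plant import manip, viewer, ticket, models gives the robot as it stands.
- The arm moves only by the shell command python3 -m crank 'ROWS'. ROWS is JSON, a list of rows, each a list of 3 entries, a list of its own where there are three numbers: the turn, a rotation vector about the tool's x, y, z in rad, then the shift along the tool's x, y, z in mm, then the opening, from 0 (shut) to 1 (fully open). In form: [[[ax, ay, az], [tx, ty, tz], grip], ...]. A call has 1 to 8 rows; each row is the pose to reach, as a shift and turn from the pose measured when the call began, along the tool's axes at that moment; what a row does not reach only later rows make up. A row lasts 1/12 s, in which the tool goes at most 41.7 mm and 7.16 degrees, less where a joint would pass 70% of its speed; a pose out of reach is approached as far as the arm can. A call with a gripper value outside its range is refused whole. The fingers move at their own pace and stop on an object; the grip force is fixed at half the most. Time passes only in rows, so rows that repeat a pose let the fingers close. It gives the time, the measured TCP pose, the force and the opening at its end, in the units of the state.
- manip.observe(): the state, without advancing time (a new reading comes with each control period).
- viewer.camera(name): name is "scene" or "top" or "wrist"; returns the picture (420x560x3 uint8, red, green, blue); there is no depth.
- viewer.get_calibration(name): a dict with "K" (3x3 intrinsics, pixels), "R" (3x3) and "t" (3): a world point X has camera coordinates R X + t; the wrist camera has in their place "T_tool_cam" (4x4, takes a point from camera to tool coordinates, whose origin is the TCP and whose axes are the tool frame's). Camera axes: x right, y down, z forward; pixel columns grow to the right and rows downward; lengths in m; the calibration is good to about 2 mm. The wrist camera is an equidistant fisheye: a pixel r from the principal point sees the ray r / f radians off the axis. A picture is of the moment at which its call begins: read the wrist's pose just before it. get_calibration takes no time and is no camera call.
- ticket.sign_off(): hands the job in, once; it reports no verdict.
Trained networks look in the newest picture that a camera, given by its name, has taken for a name from the list of things; names that differ only in an ending like _2 or _b are one class to them, and where a whole thing is asked for, a point or a joint stands for the part that bears it (a point fixed in the world has none). Each returns a list of dicts, best first, with "p" (0 to 1); they miss things now and then, are a little off and sometimes report something else, mostly with a low value. They report only what shows in the picture. A call takes as long as a camera call. They do not tell look-alikes from the thing itself.
- models.look_for(camera, thing): "extent" ([centre column, centre row, width, height] in pixels, round what is visible of it).
The state is a dict: "clock": time; "joint_pos": joint angles; "qd": joint speeds; "tau": joint torques, N m; "eef_pos": TCP position; "tcp_rot": TCP orientation; "wrist_force": force on the tool from outside, world axes, zero at the start; "moment": the same for the moment, N m; "opening": finger opening in m.
Only numpy, scipy, OpenCV 4.12 (cv2) and the standard library are available. Lean on these libraries where they do the work, as an engineer would, in place of code of your own. Each camera call takes 0.05 s, during which the arm holds its last target.

## Task

Lay the loose bronze cover plate squarely on top of the lock case, its edges flush with the case and its hole over the socket, and let go of it. Then take the T-shaped brass handle out of the beech stand, turn it until its four splines mesh with the cross-shaped socket, slide it down through the plate fully home against the spring, and finish still holding it pressed down there. Leave the two other handles, the shackle and the sounding lead where they are.

Things in the scene. Friction and masses are not known exactly. Their poses are not given: they have to be found in the camera images.
- socket (a point): Centre of the socket's mouth in the top face of the lock case, a bronze block 100 (its x) x 76 (its y) x 40 mm fixed to the counter: this point is 40 mm above the counter, z up. The socket is a cross of two slots along its x and y, each 32 mm long, 11 mm wide, 32 mm deep. The splined stem goes in at any of four quarter turns.
- plunger (a joint): Spring plunger, a steel pin of 14 mm diameter inside the socket, pushed down by the stem's foot: 0 when up (its top 18 mm below the mouth), grows as pressed, in m; about 0.008 when the handle is fully home on the plate. The spring pushes up with 8 N at 0 and 12 N at 0.008, more than the handle's weight, so a handle let go rises again.
- plate_collar (a point): Middle of the loose bronze cover plate's raised round collar, 14 mm above the underside. Plate 100 (its x) x 76 (its y) x 6 mm, z up, 0.45 kg; the collar on it is a ring 50 mm in outer diameter, from 6 to 22 mm above the underside, round a 37 mm through hole. Grip it across the collar in any direction. It fits the lock case either way round (half a turn).
- plate_hole (a point): Centre of the plate's hole at its underside, 14 mm below point plate_collar; same axes.
- tee_bar (a point): Centre of the grip bar of the T-shaped brass handle (0.4 kg), 90 (its x) x 14 (its y) x 18 mm high (z up); grip it across the 14 mm. Below it: a neck 16 mm thick and 24 mm long, a flange 50 mm in diameter and 6 mm thick (underside 39 mm below this point), then the splined stem. Fully home, the flange rests on the plate's collar and this point is 101 mm above the counter.
- tee_foot (a point): Foot of the T-shaped handle's stem, on its axis, 87 mm below point tee_bar; same axes. The stem below the flange is 48 mm long and has four splines: a cross of two bars 26 mm across and 8 mm wide, along the handle's x and y, tapered over the last 7 mm to 3 mm wide.
- stand: Slotted beech stand fixed to the counter, 60 (its x) x 225 (its y) x 56 mm high, origin at the centre of its underside. Three slots, 32 mm wide and running along its x, lie 75 mm apart at y = -75, 0 and 75 mm; one handle hangs in each by its flange, in an order that changes. The handles hang with their feet 8 mm above the counter and reach up to 128 mm above it: lift one until its foot clears its neighbours.
- ringpull_top (a point): Handle with a ring on top (47 mm across, reaching 120 mm above its foot) standing in the stand; this point is 90 mm above its foot. Leave alone.
- crank_top (a point): Handle with a one-sided crank arm and ball (70 mm long, to its x) standing in the stand; this point is 80 mm above its foot. Leave alone.
- shackle_mid (a point): Nickel bow shackle lying flat, about 70 x 95 mm, 21 mm high; this point is in its middle. Leave alone.
- lead_mid (a point): Dented brass sounding lead lying down, tapered, 42 mm thick and 145 mm long; this point is in its middle. Leave alone.
Mind the look-alikes: they are no part of the job. Leave any blue look-alike of the part that bears plate_collar alone.

How it is judged:
By the outcome, as a careful person would: the job done as asked, in the order asked, and still so for the second after the job is handed in, while the arm keeps its last pose, push and grip.
It also fails if it takes over 51 s, if anything falls off the work surface, if the arm or the gripper's body presses on something with over 40 N, if the wrist force passes 120 N, or if a joint passes its speed limit or range.

## Working session

There is one attempt and no reset: what is moved stays moved. The work goes in short steps, Python scripts to look and compute and a shell command to move; the robot and the scene stay as the last step left them, time stands still between calls to the robot, and variables do not carry over. Pictures are saved under pics/ and viewed, and the job is handed in when it is done.

```bash
ls; mkdir -p pics; python3 - <<'E'
from plant import manip, viewer, ticket, models
import cv2,json
for c in ["scene","top","wrist"]:
    s=manip.observe(); im=viewer.camera(c); cv2.imwrite(f"pics/{c}0.png",im[:,:,::-1])
    k=viewer.get_calibration(c); print(c,{a:(b.round(4).tolist() if hasattr(b,'round') else b) for a,b in k.items()})
print(manip.observe())
for c in ["scene","top"]:
  for t in ["socket","plate_collar","tee_bar","stand","ringpull_top","crank_top","shackle_mid","lead_mid"]:
    print(c,t,models.look_for(c,t)[:3])
E
```

```text
pics
scene {'K': [[536.7954, 0.0, 275.9775], [0.0, 536.7954, 210.2248], [0.0, 0.0, 1.0]], 'R': [[0.5119, 0.859, 0.0046], [0.4757, -0.279, -0.8342], [-0.7153, 0.4293, -0.5514]], 't': [-0.2298, -0.213, 1.6948]}
top {'K': [[517.2239, 0.0, 280.326], [0.0, 517.2239, 202.3015], [0.0, 0.0, 1.0]], 'R': [[-0.0148, -0.9999, 0.0072], [-0.9914, 0.0137, -0.1304], [0.1303, -0.009, -0.9914]], 't': [-0.0491, 0.6082, 1.5008]}
wrist {'K': [[325.1923, 0.0, 274.5006], [0.0, 325.1923, 204.4489], [0.0, 0.0, 1.0]], 'T_tool_cam': [[0.0, -0.2893, 0.9572, -0.1428], [1.0, -0.0006, -0.0002, -0.0006], [0.0007, 0.9572, 0.2893, -0.0751], [0.0, 0.0, 0.0, 1.0]]}
{'clock': 0.15, 'joint_pos': array([-1.06189288e+00,  3.59272971e-01,  1.12594222e-02, -2.90964557e-04,
       -1.22411755e+00, -2.88094053e-01]), 'qd': array([ 2.93721676e-05, -1.47615656e-03,  3.40807724e-03,  1.20205560e-03,
       -4.89872672e-04,  2.09041731e-04]), 'tau': array([ 9.97792886e-04, -5.83878922e+01,  2.93652838e+01,  6.94046617e+00,
       -4.27166757e-03, -1.17609218e-05]), 'eef_pos': array([ 0.14773278, -0.65824443,  0.23053532]), 'tcp_ro
[... 1040 characters left out ...]
r [{'extent': [363.2, 228.4, 25.4, 34.6], 'p': 0.96}, {'extent': [369.9, 281.7, 34.5, 26.8], 'p': 0.9}, {'extent': [374.9, 181.2, 30.7, 32.1], 'p': 0.7}]
top tee_bar [{'extent': [187.7, 221.6, 20.0, 26.9], 'p': 0.84}]
top stand [{'extent': [189.8, 222.2, 79.7, 25.3], 'p': 0.58}]
top ringpull_top [{'extent': [213.8, 217.5, 18.5, 21.6], 'p': 0.75}]
top crank_top [{'extent': [158.1, 213.8, 14.2, 36.3], 'p': 0.59}, {'extent': [214.4, 218.3, 17.9, 17.5], 'p': 0.52}, {'extent': [363.1, 228.8, 25.5, 34.1], 'p': 0.41}]
top shackle_mid [{'extent': [324.8, 143.6, 27.4, 29.7], 'p': 0.54}]
top lead_mid [{'extent': [185.7, 222.4, 20.5, 30.9], 'p': 0.65}, {'extent': [230.3, 151.4, 43.2, 23.8], 'p': 0.58}]
```

View pics/scene0.png

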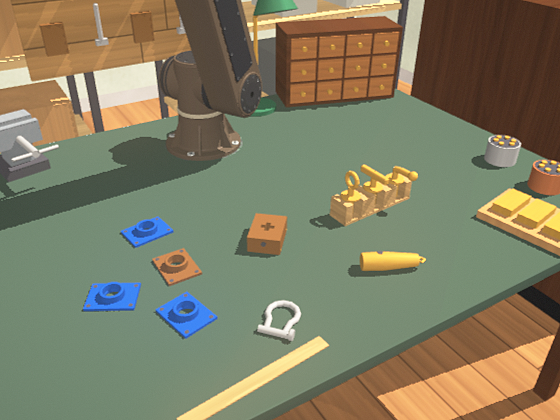

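```bash
python3 - <<'E'
import cv2
im=cv2.imread("pics/top0.png"); c=im[110:310,130:410]; cv2.imwrite("pics/top0z.png",cv2.resize(c,None,fx=2.8,fy=2.8,interpolation=cv2.INTER_CUBIC))
E
```

```text
(no output)
```

View pics/top0z.png

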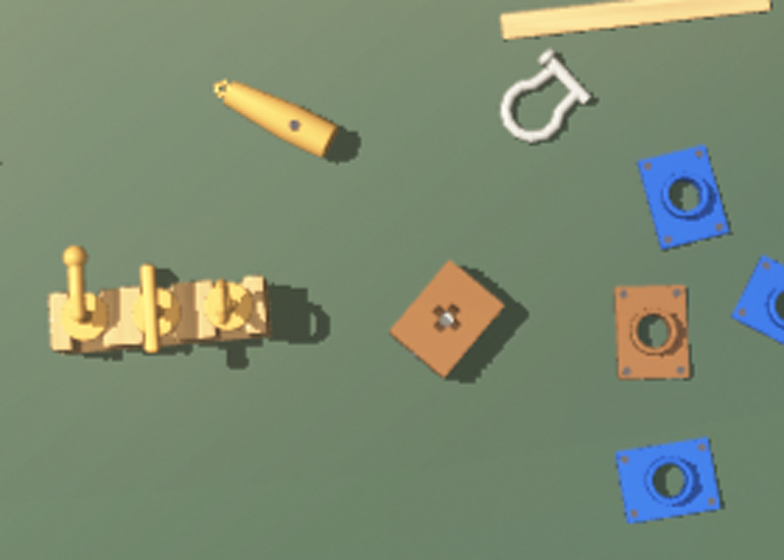

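View pics/wrist0.png

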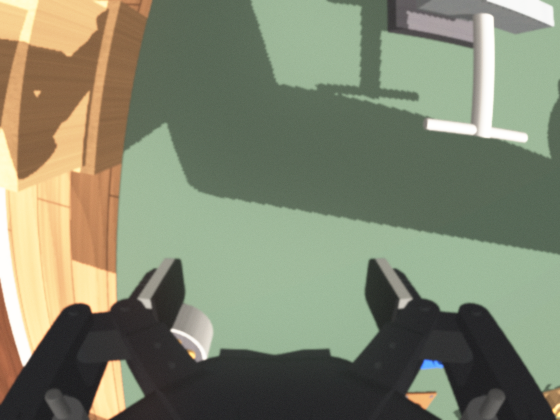

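```bash
cat > h.py <<'E'
from plant import manip, viewer, ticket, models
import cv2, numpy as np, json
from scipy.spatial.transform import Rotation as Rn
from scipy.optimize import least_squares
def pose():
    s=manip.observe(); q=s["tcp_rot"]
    return np.array(s["eef_pos"]), Rn.from_quat(q,scalar_first=True).as_matrix(), s
def snap(c,name=None):
    p,R,s=pose(); im=viewer.camera(c)
    if name: cv2.imwrite(f"pics/{name}.png",im[:,:,::-1])
    if c=="wrist": np.savez("pics/last_wrist.npz",p=p,R=R)
    return im,p,R
def ray(c,px,p=None,R=None):
    k=viewer.get_calibration(c); K=np.array(k["K"]); px=np.atleast_2d(np.array(px,float))
    n=(px-[K[0,2],K[1,2]])/K[0,0]
    if c!="wrist":
        d=np.c_[n,np.ones(len(n))]; Rc=np.array(k["R"]); return -Rc.T@np.array(k["t"]), d@Rc
    T=np.array(k["T_tool_cam"]); r=np.linalg.norm(n,axis=1)[:,None]
    d=np.c_[n*np.sinc(r/np.pi),np.cos(r)]
    return p+R@T[:3,3], d@T[:3,:3].T@R.T
def onz(c,px,z,p=None,R=None):
    o,d=ray(c,px,p,R); t=(np.asarray(z)-o[2])/d[:,2]; return o+d*t[:,None]
def proj(c,X,p=None,R=None):
    k=viewer.get_calibration(c); K=np.array(k["K"]); X=np.atleast_2d(X)
    if c!="wrist":
        Y=X@np.array(k["R"]).T+np.array(k["t"]); n=Y[:,:2]/Y[:,2:]
    else:
        T=np.array(k["T_tool_cam"]); Y=((X-p)@R-T[:3,3])@T[:3,:3]
        r=np.linalg.norm(Y[:,:2],axis=1)[:,None]; th=np.arctan2(r,Y[:,2:]); n=Y[:,:2]/np.maximum(r,1e-9)*th
    return n*K[0,0]+[K[0,2],K[1,2]]
def down(yawy):
    "tool x down, tool y at heading yawy"
    x=np.array([0,0,-1.]); y=np.array([np.cos(yawy),np.sin(yawy),0]); return np.c_[x,y,np.cross(x,y)]
def to(pt,yawy,near=True):
    p,R,s=pose()
    best=None
    for yy in (yawy,yawy+np.pi):
        rv=Rn.from_matrix(R.T@down(yy)).as_rotvec()
        if best is None or np.linalg.norm(rv)<np.linalg.norm(best): best=rv
    print("turn",best.round(4).tolist(),"shift",((np.array(pt)-p)@R*1000).round(1).tolist(),"dist",round(np.linalg.norm(np.array(pt)-p)*1000,1),"rows rot",round(np.degrees(np.linalg.norm(best))/7.16,1),"clock",round(s["clock"],2),"j6",round(s["joint_pos"][5],2))
E
python3 - <<'E'
from h import *
f=lambda l:[(130+a/2.8,110+b/2.8) for a,b in l]
p,R,s=pose(); print(R.round(3))
for n,l,z in [("plate",[(616,286),(689,286),(690,379),(619,379)],.006),("case",[(450,261),(505,303),(447,378),(391,330)],.04),("tee",[(149,266),(151,350)],.128),("socket",[(447,319)],.04),("collar",[(655,331)],.022)]:
    X=onz("top",f(l),z); print(n,X[:,:2].round(4).tolist(),"c",X.mean(0).round(4),"edges",[round(float(np.linalg.norm(X[i]-X[(i+1)%len(X)])),4) for i in range(len(X))],
     "ang",[round(float(np.degrees(np.arctan2(*(X[(i+1)%len(X)]-X[i])[[1,0]]))),1) for i in range(len(X))])
print(onz("scene",[(177,261)],.022),onz("scene",[(267,227)],.04))
E
```

```text
[[ 0.    -0.219  0.976]
 [-0.     0.976  0.219]
 [-1.    -0.     0.   ]]
plate [[0.5788, -0.2695], [0.5777, -0.3489], [0.4769, -0.346], [0.478, -0.2695]] c [ 0.5278 -0.3085  0.006 ] edges [0.0794, 0.1008, 0.0766, 0.1008] ang [-90.8, 178.4, 89.2, -0.0]
case [[0.6043, -0.0887], [0.5586, -0.1462], [0.4801, -0.0834], [0.5316, -0.0251]] c [ 0.5436 -0.0859  0.04  ] edges [0.0735, 0.1005, 0.0778, 0.0966] ang [-128.5, 141.3, 48.6, -41.2]
tee [[0.592, 0.2152], [0.5079, 0.2124]] c [0.5499 0.2138 0.128 ] edges [0.0842, 0.0842] ang [-178.1, 1.9]
socket [[0.5424, -0.0845]] c [ 0.5424 -0.0845  0.04  ] edges [0.0] ang [0.0]
collar [[0.528, -0.3074]] c [ 0.528  -0.3074  0.022 ] edges [0.0] ang [0.0]
[[ 0.53958465 -0.30441349  0.022     ]] [[ 0.54989317 -0.08456692  0.04      ]]
```

```bash
python3 - <<'E'
from h import *
to([.528,-.3075,.16],np.radians(89))
E
```

```text
turn [0.2382, 0.0, 0.0] shift [71.3, 259.3, 447.9] dist 522.4 rows rot 1.9 clock 0.95 j6 -0.29
```

```bash
python3 -m crank '[[[0.24,0,0],[71,259,448],1],[[0.24,0,0],[71,259,448],1],[[0.24,0,0],[71,259,448],1],[[0.24,0,0],[71,259,448],1],[[0.24,0,0],[71,259,448],1],[[0.24,0,0],[71,259,448],1],[[0.24,0,0],[71,259,448],1],[[0.24,0,0],[71,259,448],1]]'; python3 - <<'E'
from h import *
to([.528,-.3075,.16],np.radians(89))
E
```

```text
clock: 1.62
eef_pos: [0.3908, -0.4341, 0.1863]
tcp_rot: [0.707, 0.007, 0.707, -0.007]
wrist_force: [1.0, -0.3, -0.6]
opening: 0.0853
turn [-0.0017, 0.0006, 0.0004] shift [26.4, 129.3, 134.8] dist 188.6 rows rot 0.0 clock 1.62 j6 -1.09
```

```bash
python3 -m crank '[[[0,0,0],[26,129,135],1],[[0,0,0],[26,129,135],1],[[0,0,0],[26,129,135],1],[[0,0,0],[26,129,135],1],[[0,0,0],[26,129,135],1],[[0,0,0],[26,129,135],1],[[0,0,0],[26,129,135],1]]'; python3 - <<'E'
from h import *
im,p,R=snap("wrist","w1"); print(p,R.round(3)); print(models.look_for("wrist","plate_collar")[:3])
E
```

```text
clock: 2.2
eef_pos: [0.5291, -0.3065, 0.1599]
tcp_rot: [0.707, 0.006, 0.707, -0.006]
wrist_force: [-0.3, -0.3, 0.5]
opening: 0.085
[ 0.5291057  -0.30654497  0.15990695] [[-0.     0.017  1.   ]
 [-0.     1.    -0.017]
 [-1.    -0.    -0.   ]]
[{'extent': [274.2, 188.8, 85.2, 106.7], 'p': 0.83}, {'extent': [260.9, 35.6, 119.8, 71.2], 'p': 0.75}, {'extent': [136.6, 213.4, 106.2, 101.7], 'p': 0.66}]
```

View pics/w1.png

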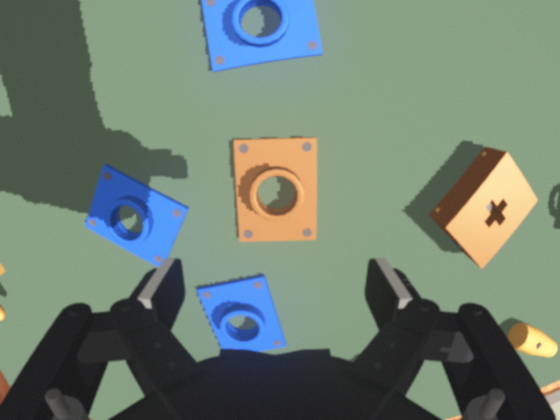

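```bash
cat >> h.py <<'E'
def bronze(im):
    hsv=cv2.cvtColor(im,cv2.COLOR_RGB2HSV)
    m=cv2.inRange(hsv,(5,110,60),(17,255,255)); m=cv2.morphologyEx(m,cv2.MORPH_CLOSE,np.ones((5,5),np.uint8)); return m
def comp(m,px):
    cs,_=cv2.findContours(m,cv2.RETR_EXTERNAL,cv2.CHAIN_APPROX_NONE)
    return max(cs,key=lambda c:cv2.pointPolygonTest(c,(float(px[0]),float(px[1])),True))[:,0,:].astype(float)
def rectfit(P,w,h,x0):
    "fit w x h rectangle (cx,cy,yaw) to boundary points, robust"
    def res(x):
        c,s=np.cos(x[2]),np.sin(x[2]); q=np.abs((P-x[:2])@np.array([[c,-s],[s,c]]))-[w/2,h/2]
        return np.where((q<=0).all(1),q.max(1),np.linalg.norm(np.maximum(q,0),axis=1))*1000
    r=least_squares(res,x0,loss="soft_l1",f_scale=1.0,x_scale=[.01,.01,.1]); return r.x,np.abs(r.fun).mean()
E
python3 - <<'E'
from h import *
d=np.load("pics/last_wrist.npz"); p,R=d["p"],d["R"]
im=cv2.imread("pics/w1.png")[:,:,::-1].copy()
m=bronze(im); c=comp(m,(245,200)); print(len(c),c.min(0),c.max(0))
P=onz("wrist",c,.006,p,R)[:,:2]
x,e=rectfit(P,.1,.076,[.528,-.308,0]); print("plate",x[:2].round(4),np.degrees(x[2]),e)
print(cv2.minAreaRect((P*1000).astype(np.float32)))
# corners of case top by eye
X=onz("wrist",[(506,151),(537,200),(482,267),(431,214),(497,213)],.04,p,R); print(X.round(4))
# hole rim ellipse: dark interior seen at top z=.022
print("collar eye",onz("wrist",[(277,194)],.022,p,R), "tcp px",proj("wrist",[[.528,-.307,.022]],p,R))
cv2.imwrite("pics/m1.png",cv2.resize(im[110:260,210:350,::-1],None,fx=4,fy=4,interpolation=cv2.INTER_CUBIC))
E
```

```text
354 [233. 138.] [316. 240.]
plate [ 0.5306 -0.3064] 0.6511027778043234 0.5477697891924169
((530.6350708007812, -306.336181640625), (100.33103942871094, 76.15493774414062), 0.6123268604278564)
[[ 0.483  -0.081   0.04  ]
 [ 0.5334 -0.0226  0.04  ]
 [ 0.6072 -0.0871  0.04  ]
 [ 0.5453 -0.1631  0.04  ]
 [ 0.5465 -0.0819  0.04  ]]
collar eye [[ 0.52928456 -0.30534876  0.022     ]] tcp px [[275.12785916 192.64028681]]
```

View pics/m1.png

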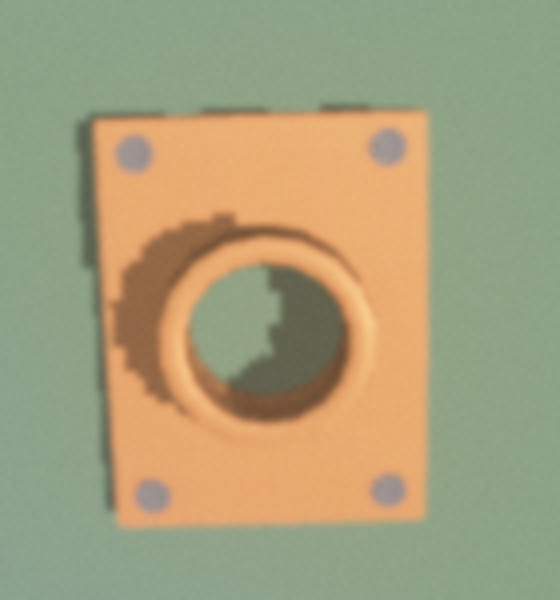

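```bash
python3 - <<'E'
from h import *
to([.545,-.083,.194],np.radians(49))
E
```

```text
turn [0.6965, 0.0006, 0.0003] shift [-33.7, 225.2, 12.8] dist 228.1 rows rot 5.6 clock 2.3 j6 -1.38
```

```bash
python3 -m crank '[[[0.7,0,0],[-34,225,13],1],[[0.7,0,0],[-34,225,13],1],[[0.7,0,0],[-34,225,13],1],[[0.7,0,0],[-34,225,13],1],[[0.7,0,0],[-34,225,13],1],[[0.7,0,0],[-34,225,13],1],[[0.7,0,0],[-34,225,13],1],[[0.7,0,0],[-34,225,13],1]]'; python3 - <<'E'
from h import *
im,p,R=snap("wrist","w2"); print(p,R.round(3)); print(models.look_for("wrist","socket")[:3],models.look_for("wrist","tee_bar")[:3])
E
```

```text
clock: 2.97
eef_pos: [0.5453, -0.0826, 0.1953]
tcp_rot: [0.663, 0.249, 0.661, -0.248]
wrist_force: [-0.9, -0.9, -0.3]
opening: 0.0854
[ 0.54525316 -0.08257487  0.19533081] [[ 0.002  0.658  0.753]
 [-0.     0.753 -0.658]
 [-1.     0.001  0.002]]
[{'extent': [276.4, 187.2, 82.2, 108.1], 'p': 0.59}] [{'extent': [520.4, 25.4, 67.0, 46.4], 'p': 0.95}, {'extent': [498.6, 232.2, 89.9, 45.8], 'p': 0.54}]
```

View pics/w2.png

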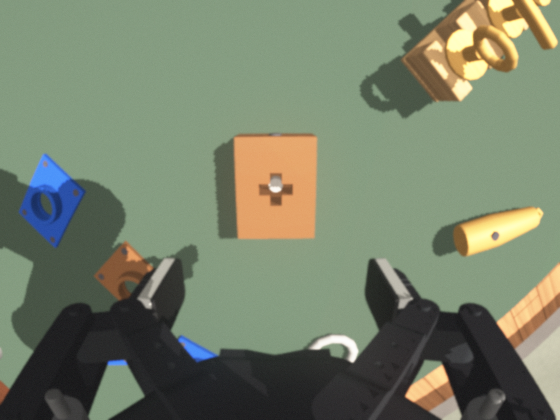

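```bash
python3 - <<'E'
from h import *
d=np.load("pics/last_wrist.npz"); p,R=d["p"],d["R"]
im=cv2.imread("pics/w2.png")[:,:,::-1].copy()
m=bronze(im); c=comp(m,(245,200)); print(len(c),c.min(0),c.max(0))
P=onz("wrist",c,.04,p,R)[:,:2]
x,e=rectfit(P,.1,.076,[.545,-.083,np.radians(-41)]); print("case",x[:2].round(4),np.degrees(x[2]),e)
print(cv2.minAreaRect((P*1000).astype(np.float32)))
print("socket eye",onz("wrist",[(276.5,188)],.04,p,R))
z=cv2.resize(im[110:260,210:350,::-1],None,fx=4,fy=4,interpolation=cv2.INTER_CUBIC)
cv2.imwrite("pics/m2.png",z)
E
```

```text
354 [234. 134.] [316. 238.]
case [ 0.5448 -0.0833] -40.576948981579015 0.47677532292079916
((544.6683959960938, -83.27486419677734), (76.41918182373047, 102.19465637207031), 49.29494094848633)
socket eye [[ 0.54571695 -0.08225107  0.04      ]]
```

View pics/m2.png

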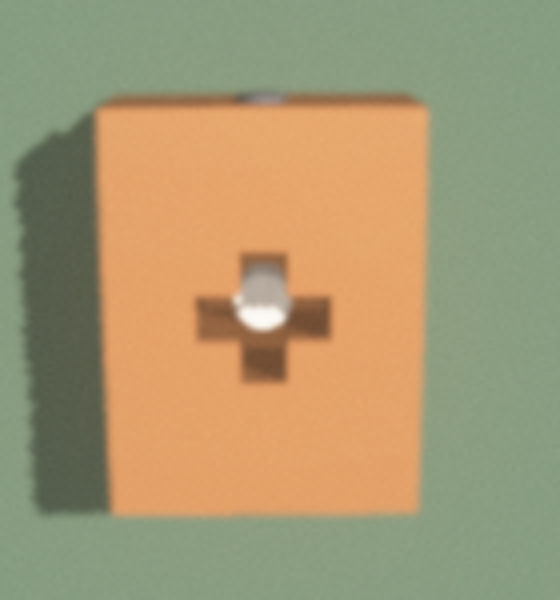

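```bash
python3 - <<'E'
from h import *
d=np.load("pics/last_wrist.npz"); p,R=d["p"],d["R"]
f=lambda l:(np.array(l)+.5)/4-.5+[210,110]
def an(l,z,p,R):
    X=onz("wrist",f(l),z,p,R)[:,:2]; print(X.mean(0).round(4),[round(float(np.linalg.norm(X[i]-X[(i+1)%4]))*1000,1) for i in range(4)],[round(float(np.degrees(np.arctan2(*(X[(i+1)%4]-X[i])[::-1]))),2) for i in range(4)])
an([(97,107),(428,107),(420,513),(113,514)],.04,p,R)
print(onz("wrist",f([(263.5,318)]),.04,p,R))
p1=np.array([ 0.5291057,-0.30654497,0.15990695]); R1=Rn.from_quat([.707,.006,.707,-.006],scalar_first=True).as_matrix()
an([(93,117),(428,111),(427,521),(118,526)],.006,p1,R1)
to([.5306,-.3064,.10],np.radians(90.6))
E
```

```text
[ 0.5461 -0.0834] [75.9, 100.2, 76.5, 100.4] [48.86, -40.38, -131.0, 139.28]
[[ 0.54592145 -0.08368265  0.04      ]]
[ 0.5318 -0.3064] [76.6, 101.0, 76.9, 100.9] [90.03, 0.79, -90.04, -179.38]
turn [-0.7294, 0.0005, 0.0004] shift [94.4, -176.2, 135.4] dist 241.4 rows rot 5.8 clock 3.12 j6 -2.49
```

```bash
python3 -m crank '[[[-0.73,0,0],[94,-176,136],0.8],[[-0.73,0,0],[94,-176,136],0.8],[[-0.73,0,0],[94,-176,136],0.8],[[-0.73,0,0],[94,-176,136],0.8],[[-0.73,0,0],[94,-176,136],0.8],[[-0.73,0,0],[94,-176,136],0.8],[[-0.73,0,0],[94,-176,136],0.8],[[-0.73,0,0],[94,-176,136],0.8]]'; python3 - <<'E'
from h import *
im,p,R=snap("wrist","w3"); print(p)
m=bronze(im); c=comp(m,(250,180)); print(len(c),c.min(0),c.max(0))
P=onz("wrist",c,.006,p,R)[:,:2]
x,e=rectfit(P,.1,.076,[.531,-.306,0]); print("plate",x[:2].round(4),np.degrees(x[2]),e)
print(cv2.minAreaRect((P*1000).astype(np.float32)))
to([.531,-.3064,.005],np.radians(90.5))
E
```

```text
clock: 3.78
eef_pos: [0.5283, -0.3106, 0.0978]
tcp_rot: [0.706, -0.003, 0.708, 0.003]
wrist_force: [0.7, -1.2, -0.1]
opening: 0.0685
[ 0.52831715 -0.31058241  0.09784958]
435 [230. 147.] [333. 271.]
plate [ 0.5306 -0.3064] 0.7068783531973586 0.38292171764528643
((530.5980834960938, -306.4486083984375), (100.29420471191406, 76.0614242553711), 0.6284512281417847)
turn [-0.0023, -0.0023, -0.0] shift [94.0, 2.8, 2.0] dist 94.0 rows rot 0.0 clock 3.83 j6 -1.35
```

View pics/w3.png

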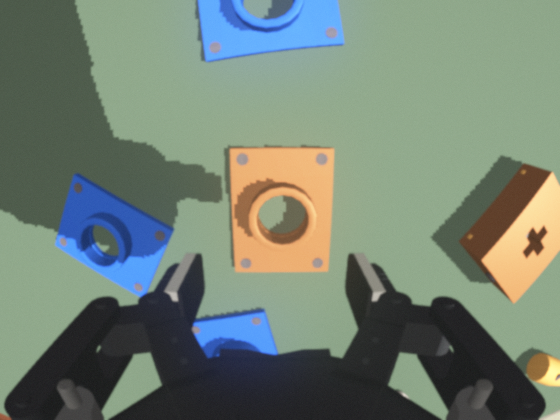

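```bash
python3 -m crank '[[[0,0,0],[40,3,2],0.8],[[0,0,0],[75,3,2],0.8],[[0,0,0],[88,3,2],0.8],[[0,0,0],[93,3,2],0.8],[[0,0,0],[93,3,2],0.8]]'; python3 - <<'E'
from h import *
to([.5306,-.3064,.005],np.radians(90.65))
im,p,R=snap("wrist","w4")
E
```

```text
clock: 4.25
eef_pos: [0.5304, -0.306, 0.0053]
tcp_rot: [0.706, -0.002, 0.709, 0.002]
wrist_force: [-0.2, 0.3, 1.2]
opening: 0.0678
turn [-0.0052, -0.0041, -0.0003] shift [0.3, -0.4, 0.2] dist 0.5 rows rot 0.1 clock 4.25 j6 -1.36
```

View pics/w4.png

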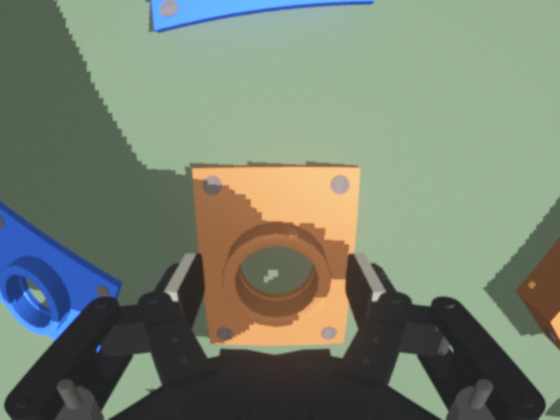

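```bash
python3 -m crank '[[[0,0.0,0],[0.5,0,0],0],[[0,0,0],[0.5,0,0],0],[[0,0,0],[0.5,0,0],0],[[0,0,0],[0.5,0,0],0],[[0,0,0],[0.5,0,0],0],[[0,0,0],[0.5,0,0],0]]'
```

```text
clock: 4.8
eef_pos: [0.5329, -0.3062, 0.0087]
tcp_rot: [0.708, -0.003, 0.707, 0.002]
wrist_force: [-1.2, 3.1, 7.7]
opening: 0.0476
```

```bash
python3 - <<'E'
from h import *
im,p,R=snap("wrist","w5"); print(p); s=manip.observe(); print(s["wrist_force"],s["opening"])
im,_,_=snap("scene","s5"); cv2.imwrite("pics/s5z.png",cv2.resize(im[190:330,80:300,::-1],None,fx=3.5,fy=3.5,interpolation=cv2.INTER_CUBIC))
E
```

```text
[ 0.53287093 -0.3061796   0.00872291]
[-1.35489472  3.68450074  7.42022164] 0.048111574135616224
```

View pics/w5.png

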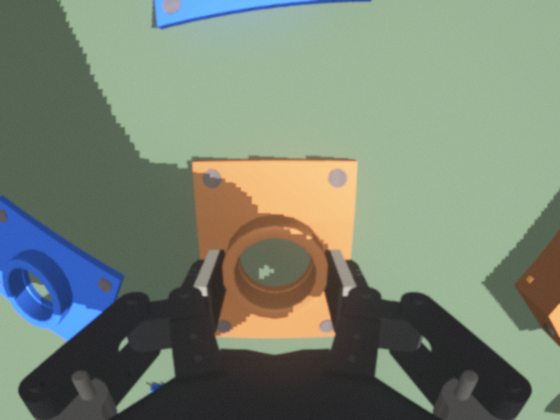

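View pics/s5z.png

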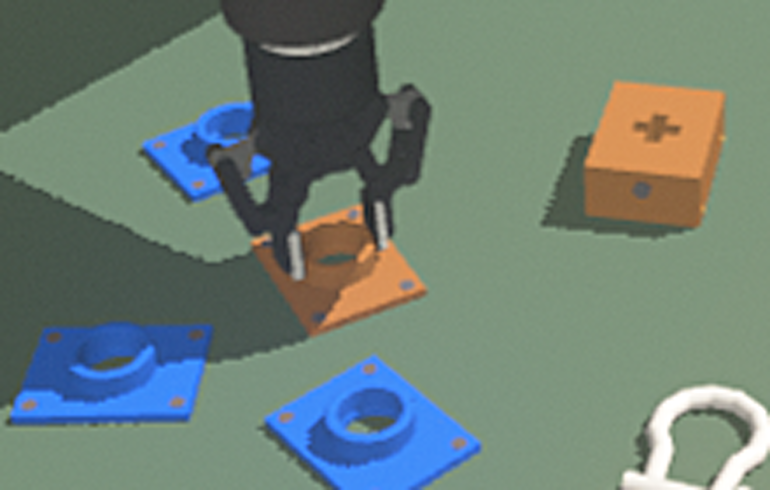

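```bash
python3 -m crank '[[[0,0,0],[-10,0,0],0],[[0,0,0],[-40,0,0],0],[[0,0,0],[-80,0,0],0],[[0,0,0],[-110,0,0],0],[[0,0,0],[-110,0,0],0]]';  python3 - <<'E'
from h import *
im,p,R=snap("wrist","w6"); print(p,R.round(4)); s=manip.observe(); print(s["wrist_force"],s["opening"])
im,_,_=snap("scene","s6"); cv2.imwrite("pics/s6z.png",cv2.resize(im[190:330,80:300,::-1],None,fx=3.5,fy=3.5,interpolation=cv2.INTER_CUBIC))
E
```

```text
clock: 5.32
eef_pos: [0.5366, -0.3076, 0.1275]
tcp_rot: [0.712, -0.005, 0.702, 0.001]
wrist_force: [1.4, -0.6, -3.9]
opening: 0.0475
[ 0.5366315  -0.30755216  0.12751814] [[ 0.0132 -0.0083  0.9999]
 [-0.0055  0.9999  0.0084]
 [-0.9999 -0.0056  0.0132]]
[ 1.01107508  0.78895629 -5.78459755] 0.04739733402541657
```

View pics/w6.png

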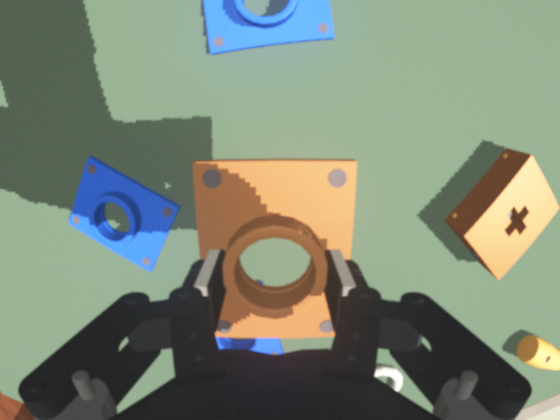

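View pics/s6z.png

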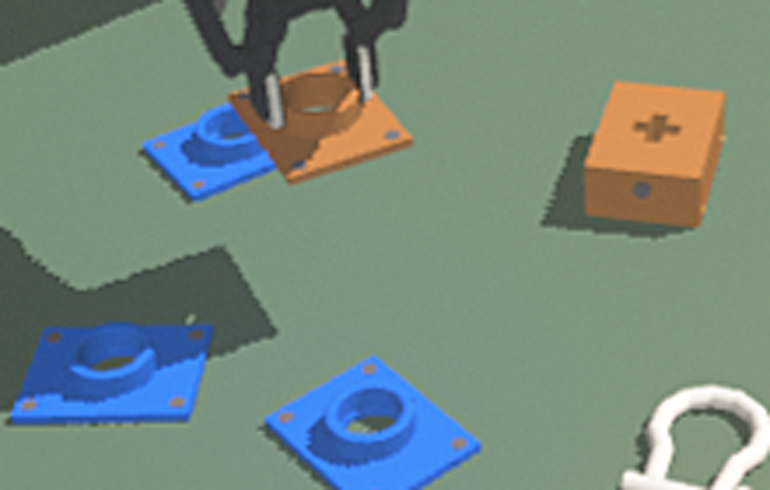

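```bash
python3 - <<'E'
import cv2,numpy as np
im=cv2.imread("pics/w6.png"); z=cv2.resize(im[145:355,175:375],None,fx=3.7,fy=2.8,interpolation=cv2.INTER_CUBIC); cv2.imwrite("pics/w6z.png",z)
im=cv2.imread("pics/w5.png"); z=cv2.resize(im[145:355,175:375],None,fx=3.7,fy=2.8,interpolation=cv2.INTER_CUBIC); cv2.imwrite("pics/w5z.png",z)
E
```

```text
(no output)
```

View pics/w6z.png

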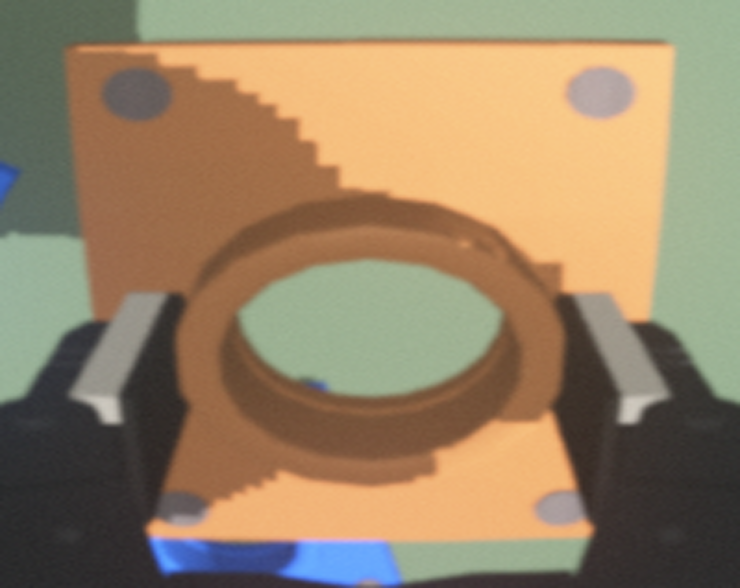

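View pics/w5z.png

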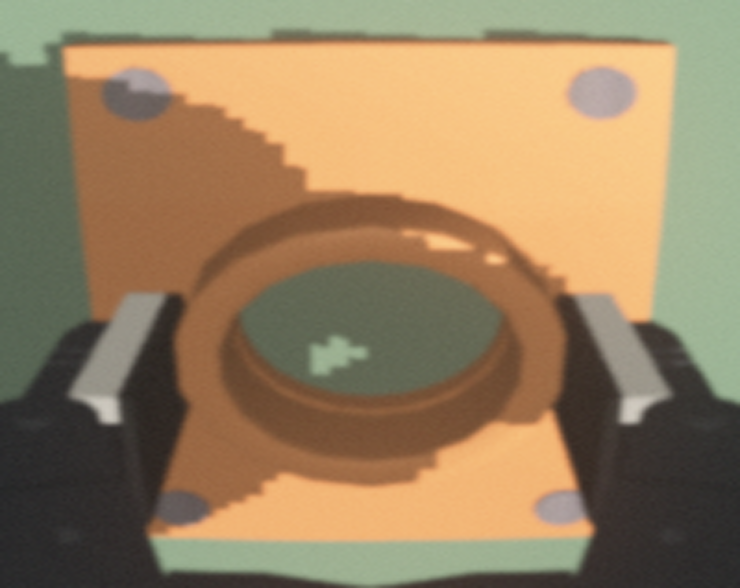

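```bash
python3 - <<'E'
from h import *
f=lambda l:(np.array(l)+.5)/[3.7,2.8]-.5+[175,145]
co=f([(66,48),(673,47),(593,537),(148,537)])
# tool frame camera => use p=0,R=I
I=np.eye(3); Z=np.zeros(3)
# plate frame: x along tool z (away), z = -tool x
B=np.c_[[0,0,1.],[0,1.,0],[-1.,0,0]]
M=np.array([(-.05,-.038,.006),(-.05,.038,.006),(.05,.038,.006),(.05,-.038,.006)])
def mod(x): return B@Rn.from_rotvec(x[3:]).as_matrix(), x[:3]
def res(x):
    A,t=mod(x); r=(proj("wrist",M@A.T+t,Z,I)-co).ravel()
    return np.r_[r, x[3:5]/np.radians(1.)]
r=least_squares(res,[0.0087,0,0,0,0,0],x_scale=[.01]*3+[.1]*3); print("tool pos of hole",(r.x[:3]*1000).round(2),"rot deg",np.degrees(r.x[3:]).round(2),"res",r.fun.round(2))
print("world-based: plate .5306,-.3064,0.65 vs tcp w5")
A,t=mod(r.x)
R5=Rn.from_quat([.708,-.003,.707,.002],scalar_first=True).as_matrix()
print(np.array([.53287,-.30618,.00872])+R5@t)
# hole rim check
a=np.linspace(0,2*np.pi,9)[:-1]; H=np.c_[.0185*np.cos(a),.0185*np.sin(a),.022+0*a]
print(((proj("wrist",H@A.T+t,Z,I)-[175,145]+.5)*[3.7,2.8]).round(0).tolist())
np.savez("plate_in_tool.npz",A=A,t=t)
E
```

```text
tool pos of hole [10.55 -0.87 -0.72] rot deg [ 0.05 -0.07  0.06] res [ 0.78  1.14 -0.8   1.25  4.96 -1.39 -4.95 -1.28  0.05 -0.07]
world-based: plate .5306,-.3064,0.65 vs tcp w5
[ 0.53216966 -0.30707177 -0.0018263 ]
[[371.0, 460.0], [472.0, 434.0], [518.0, 368.0], [479.0, 297.0], [370.0, 266.0], [262.0, 297.0], [222.0, 368.0], [270.0, 434.0]]
```

```bash
python3 - <<'E'
from h import *
f=lambda l:(np.array(l,float)+.5)/[3.7,2.8]-.5+[175,145]
I=np.eye(3); Z=np.zeros(3)
B=np.c_[[0,0,1.],[0,1.,0],[-1.,0,0]]
co=f([(66,48),(673,47)]); M=np.array([(-.05,-.038,.006),(-.05,.038,.006)])
le=f([(92,320),(79,180)]); ri=f([(652,318),(663,180)]); bo=f([(200,537),(370,537),(550,537)])
rim=f([(222,360),(520,360),(370,260),(370,460)])
def res(x,full=False):
    A=B@Rn.from_rotvec(x[3:]).as_matrix(); t=x[:3]
    r=list((proj("wrist",M@A.T+t,Z,I)-co).ravel())
    def back(px,z):
        o,d=ray("wrist",px,Z,I); o=A.T@(o-t); d=d@A; s=(z-o[2])/d[:,2]; return o+d*s[:,None]
    k=1.9*1000/ 1.0  # ~px per m
    r+=list((back(le,.006)[:,1]+.038)*k); r+=list((back(ri,.006)[:,1]-.038)*k); r+=list((back(bo,.006)[:,0]-.05)*k)
    q=back(rim,.022); r+=list((np.linalg.norm(q[:,:2],axis=1)-.0185)*k)
    return np.r_[r,x[3:5]/np.radians(1.)]
r=least_squares(res,[0.0087,0,0,0,0,0],x_scale=[.01]*3+[.1]*3); print("hole in tool mm",(r.x[:3]*1000).round(2),"rot deg",np.degrees(r.x[3:]).round(2),"res",r.fun.round(2))
A=B@Rn.from_rotvec(r.x[3:]).as_matrix(); np.savez("plate_in_tool.npz",A=A,t=r.x[:3])
E
```

```text
hole in tool mm [ 9.14 -0.68 -1.72] rot deg [ 0.22 -0.12  0.19] res [ 0.16 -0.35  0.19 -0.53 -0.78  0.21  1.01 -0.09  0.24 -0.97  0.47 -0.22
 -0.2   0.86  0.11  0.22 -0.12]
```

```bash
cat >> h.py <<'E'
def goplate(zoff,c=(.546,-.0835),yaw=-40.8,t=(9.0e-3,-.6e-3,-1.9e-3),rel=.2):
    yy=np.radians(yaw+90-rel); Rt=down(yy); pt=np.array([c[0],c[1],.04+zoff])-Rt@np.array(t); to(pt,yy)
E
python3 - <<'E'
from h import *
goplate(.045)
E
```

```text
turn [0.7224, 0.0064, -0.0005] shift [27.1, 221.7, 15.7] dist 223.9 rows rot 5.8 clock 5.42 j6 -1.36
```

```bash
python3 -m crank '[[[0.07,0,0],[0,20,1],0],[[0.17,0.002,0],[5,50,3],0],[[0.28,0.003,0],[10,82,6],0],[[0.39,0.004,0],[15,116,8],0],[[0.5,0.005,0],[20,150,11],0],[[0.61,0.006,0],[24,184,13],0],[[0.69,0.006,0],[26,210,15],0],[[0.722,0.006,0],[27,221.5,15.5],0]]'; python3 - <<'E'
from h import *
goplate(.045)
E
```

```text
clock: 6.08
eef_pos: [0.5463, -0.0817, 0.0925]
tcp_rot: [0.661, 0.249, 0.663, -0.249]
wrist_force: [-0.5, 0.1, -4.6]
opening: 0.0477
turn [-0.003, -0.0022, 0.001] shift [-1.5, -1.0, 2.8] dist 3.4 rows rot 0.0 clock 6.08 j6 -2.49
```

```bash
python3 -m crank '[[[-0.003,-0.002,0],[20,-1,2.8],0],[[-0.003,-0.002,0],[20,-1,2.8],0],[[-0.003,-0.002,0],[20,-1,2.8],0]]'; python3 - <<'E'
from h import *
im,p,R=snap("wrist","w7"); goplate(.01)
cv2.imwrite("pics/w7z.png",cv2.resize(im[120:370,160:390,::-1],None,fx=2.4,fy=2.4,interpolation=cv2.INTER_CUBIC))
im,_,_=snap("scene","s7"); cv2.imwrite("pics/s7z.png",cv2.resize(im[160:290,190:370,::-1],None,fx=4,fy=4,interpolation=cv2.INTER_CUBIC))
E
```

```text
clock: 6.33
eef_pos: [0.5457, -0.0844, 0.0708]
tcp_rot: [0.661, 0.246, 0.664, -0.249]
wrist_force: [-0.0, -0.5, -3.4]
opening: 0.0477
turn [0.0001, -0.0019, 0.0033] shift [12.8, 1.1, 0.6] dist 12.8 rows rot 0.0 clock 6.38 j6 -2.49
```

View pics/w7z.png

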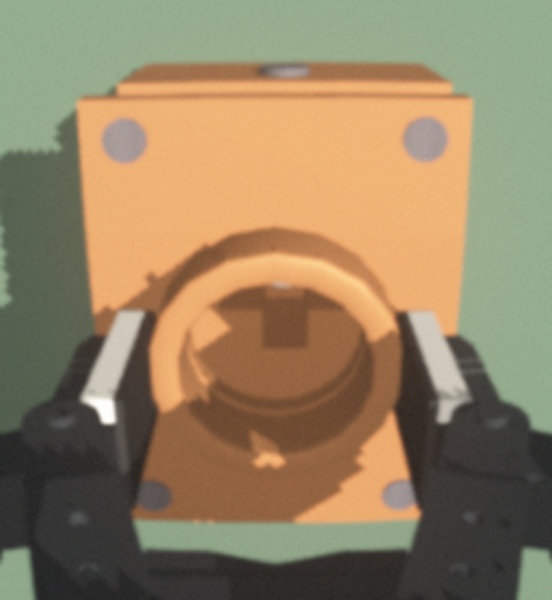

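View pics/s7z.png

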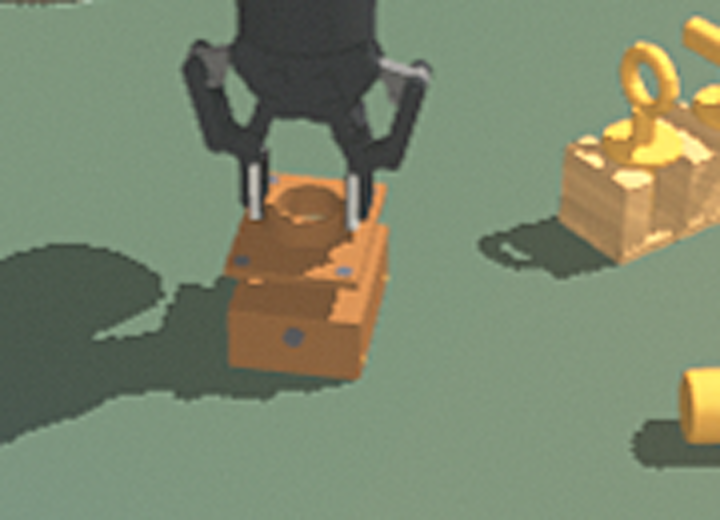

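```bash
python3 - <<'E'
from h import *
d=np.load("pics/last_wrist.npz"); p,R=d["p"],d["R"]
f=lambda l:(np.array(l,float)+.5)/2.4-.5+[160,120]
X=onz("wrist",f([(117,86),(453,85)]),.04,p,R)
print(X.round(4), np.linalg.norm(X[0]-X[1]))
a=np.radians(-40.8); ux=np.array([np.cos(a),np.sin(a)]); uy=np.array([-ux[1],ux[0]])
C=np.array([.546,-.0835]); E=[C-.05*ux-.038*uy,C-.05*ux+.038*uy]; print(np.array(E).round(4))
for i in range(2): print("err in case axes",((X[i,:2]-E[i])@np.c_[ux,uy]*1000).round(2))
# plate corners at top z = underside+6
zu=p[2]-.009
Y=onz("wrist",f([(78,100),(472,99)]),zu+.006,p,R); print(Y.round(4),np.linalg.norm(Y[0]-Y[1]))
for i in range(2): print("plate minus case(meas)",((Y[i,:2]-X[i,:2])@np.c_[ux,uy]*1000).round(2))
print(proj("wrist",[[*e,.04] for e in E],p,R).round(1), f([(117,86),(453,85)]).round(1))
E
```

```text
[[ 0.4836 -0.0804  0.04  ]
 [ 0.5335 -0.0224  0.04  ]] 0.07642281864355764
[[ 0.4833 -0.0796]
 [ 0.533  -0.0221]]
err in case axes [ 0.72 -0.39]
err in case axes [0.62 0.04]
[[ 0.4813 -0.081   0.0678]
 [ 0.531  -0.0235  0.0678]] 0.07600213373352842
plate minus case(meas) [-1.29 -1.98]
plate minus case(meas) [-1.17 -2.4 ]
[[209.1 154.2]
 [348.4 154. ]] [[208.5 155.5]
 [348.5 155.1]]
```

```bash
python3 -m crank '[[[0,-0.002,0.003],[8,1.9,1],0],[[0,-0.002,0.003],[16,1.9,1],0],[[0,-0.002,0.003],[16,1.9,1],0],[[0,-0.002,0.003],[16,1.9,1],0]]'; python3 - <<'E'
from h import *
im,p,R=snap("wrist","w8"); goplate(.003)
cv2.imwrite("pics/w8z.png",cv2.resize(im[120:370,160:390,::-1],None,fx=2.4,fy=2.4,interpolation=cv2.INTER_CUBIC))
im,_,_=snap("scene","s8"); cv2.imwrite("pics/s8z.png",cv2.resize(im[180:270,220:310,::-1],None,fx=6,fy=6,interpolation=cv2.INTER_CUBIC))
E
```

```text
clock: 6.77
eef_pos: [0.5487, -0.0844, 0.0557]
tcp_rot: [0.662, 0.248, 0.662, -0.248]
wrist_force: [0.9, 0.6, -4.1]
opening: 0.0473
turn [-0.0006, 0.0008, -0.0003] shift [4.2, -0.8, -1.0] dist 4.3 rows rot 0.0 clock 6.82 j6 -2.49
```

View pics/w8z.png

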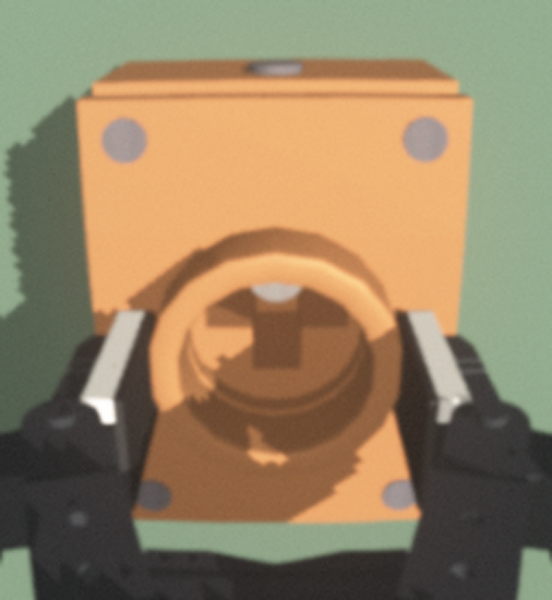

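View pics/s8z.png

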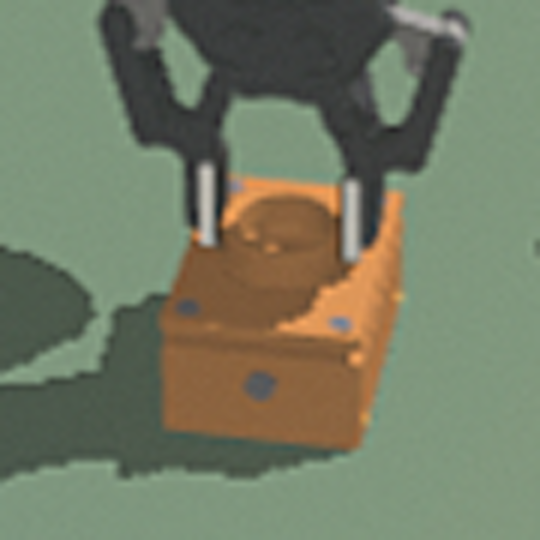

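```bash
python3 - <<'E'
from h import *
d=np.load("pics/last_wrist.npz"); p,R=d["p"],d["R"]
f=lambda l:(np.array(l,float)+.5)/2.4-.5+[160,120]
X=onz("wrist",f([(92,84),(460,83)]),.04,p,R)
a=np.radians(-40.8); ux=np.array([np.cos(a),np.sin(a)]); uy=np.array([-ux[1],ux[0]])
C=np.array([.546,-.0835]); E=[C-.05*ux-.038*uy,C-.05*ux+.038*uy]
zu=p[2]-.009
Y=onz("wrist",f([(78,100),(472,99)]),zu+.006,p,R); print(np.linalg.norm(X[0]-X[1]),np.linalg.norm(Y[0]-Y[1]))
for i in range(2): print("case err",((X[i,:2]-E[i])@np.c_[ux,uy]*1000).round(2),"plate minus case(meas)",((Y[i,:2]-X[i,:2])@np.c_[ux,uy]*1000).round(2))
print(zu)
S=onz("wrist",f([(276.5,319)]),.04,p,R)
E
```

```text
0.07656503561704507 0.07589989645676665
case err [ 0.4  -0.35] plate minus case(meas) [1.28 0.12]
case err [0.56 0.22] plate minus case(meas) [ 1.3  -0.54]
0.04674933106275366
```

```bash
python3 -m crank '[[[0,0,0],[2,0,-1.2],0],[[0,0,0],[4,0,-1.2],0],[[0,0,0],[6,0,-1.2],0],[[0,0,0],[7,0,-1.2],0],[[0,0,0],[7,0,-1.2],0]]'; python3 - <<'E'
from h import *
im,p,R=snap("wrist","w9"); goplate(.00)
cv2.imwrite("pics/w9z.png",cv2.resize(im[120:370,160:390,::-1],None,fx=2.4,fy=2.4,interpolation=cv2.INTER_CUBIC))
im,_,_=snap("scene","s9"); cv2.imwrite("pics/s9z.png",cv2.resize(im[180:270,220:310,::-1],None,fx=6,fy=6,interpolation=cv2.INTER_CUBIC))
E
```

```text
clock: 7.28
eef_pos: [0.5483, -0.0834, 0.0492]
tcp_rot: [0.663, 0.248, 0.662, -0.248]
wrist_force: [-0.6, -0.1, -4.2]
opening: 0.0475
turn [-0.0004, 0.001, -0.0005] shift [0.3, -1.0, 0.1] dist 1.1 rows rot 0.0 clock 7.33 j6 -2.49
```

View pics/w9z.png

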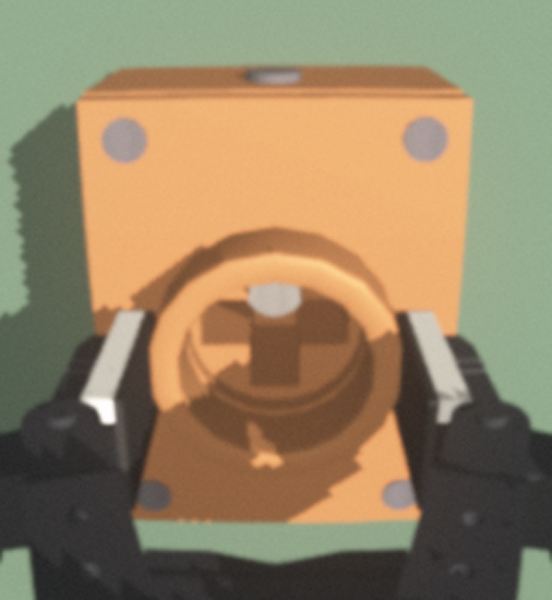

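View pics/s9z.png

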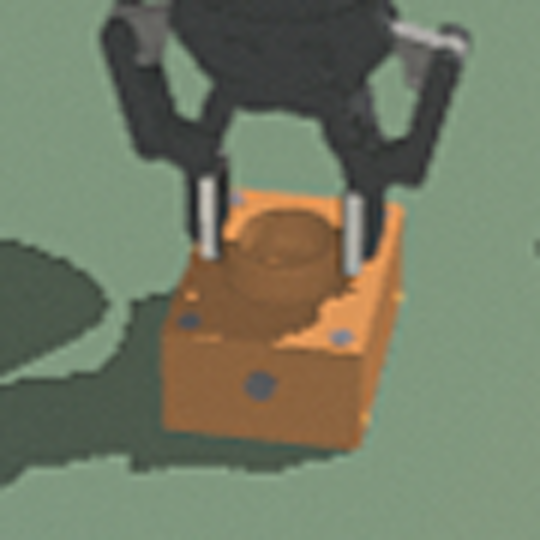

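```bash
python3 -m crank '[[[0,0,0],[1,0,0],0],[[0,0,0],[1,0,0],0]]';  python3 - <<'E'
from h import *
print(manip.observe()["wrist_force"])
E
```

```text
clock: 7.55
eef_pos: [0.5487, -0.0834, 0.0488]
tcp_rot: [0.663, 0.248, 0.662, -0.248]
wrist_force: [-1.4, 0.9, -0.4]
opening: 0.0478
[-1.41357022  0.857982   -0.44266911]
```

Resting contact (weight gone). Release.

```bash
python3 -m crank '[[[0,0,0],[0,0,0],0.75],[[0,0,0],[0,0,0],0.75],[[0,0,0],[0,0,0],0.75],[[0,0,0],[-5,0,0],0.75],[[0,0,0],[-40,0,0],0.75],[[0,0,0],[-80,0,0],0.75],[[0,0,0],[-121,0,0],0.75],[[0,0,0],[-145,0,0],0.75]]'; python3 - <<'E'
from h import *
im,p,R=snap("wrist","w10"); print(p)
cv2.imwrite("pics/w10z.png",cv2.resize(im[110:270,200:360,::-1],None,fx=3.7,fy=3.7,interpolation=cv2.INTER_CUBIC))
m=bronze(im); c=comp(m,(245,200)); P=onz("wrist",c,.046,p,R)[:,:2]
x,e=rectfit(P,.1,.076,[.546,-.083,np.radians(-41)]); print("plate",x[:2].round(4),np.degrees(x[2]),e)
im,_,_=snap("top","t10"); cv2.imwrite("pics/t10z.png",cv2.resize(im[170:280,150:340,::-1],None,fx=4,fy=4,interpolation=cv2.INTER_CUBIC))
print([models.look_for("top",t)[:2] for t in("tee_bar","stand")])
E
```

```text
clock: 8.22
eef_pos: [0.55, -0.0836, 0.199]
tcp_rot: [0.665, 0.248, 0.66, -0.247]
wrist_force: [0.9, 0.8, 1.1]
opening: 0.0641
[ 0.5500113  -0.0835673   0.19902297]
plate [ 0.5457 -0.0833] -40.62826144674226 0.6574073567991148
[[], []]
```

View pics/w10z.png

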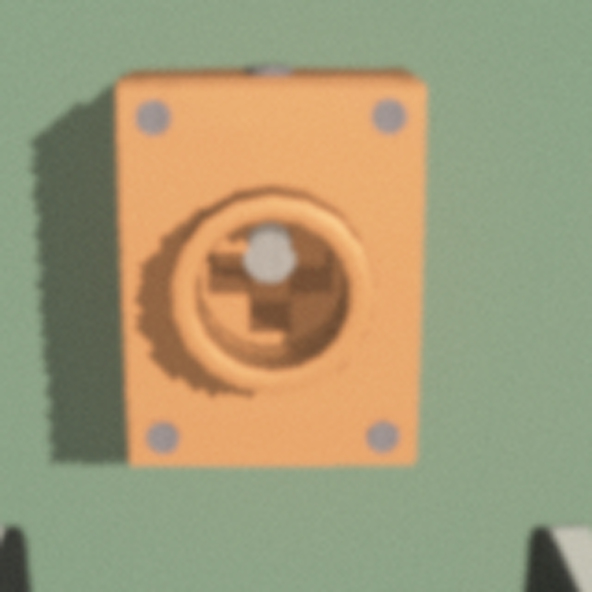

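View pics/w10.png

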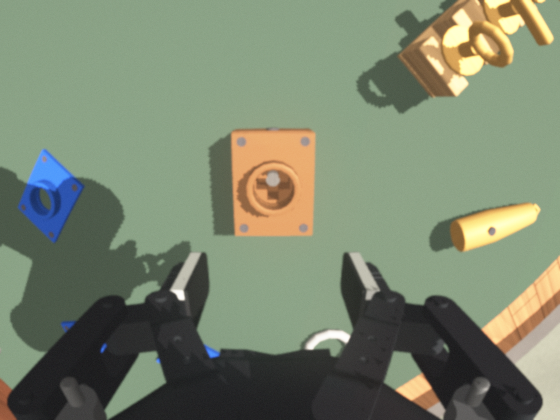

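```bash
python3 - <<'E'
from h import *
f=lambda l:[(130+a/2.8,110+b/2.8) for a,b in l]
X=onz("top",f([(149,266),(151,350)]),.104); print(X, X.mean(0), np.linalg.norm(X[0]-X[1]))
c=X.mean(0); a=np.arctan2(*(X[0]-X[1])[[1,0]]); print(np.degrees(a))
to([c[0],c[1],.25],a+np.pi/2)
E
```

```text
[[0.59509753 0.2194742  0.104     ]
 [0.50957403 0.21663222 0.104     ]] [0.55233578 0.21805321 0.104     ] 0.08557071464801393
1.9032639328979986
turn [-0.7489, 0.004, -0.0018] shift [-54.8, 229.9, -194.8] dist 306.3 rows rot 6.0 clock 8.42 j6 -2.49
```

View pics/t10z.png

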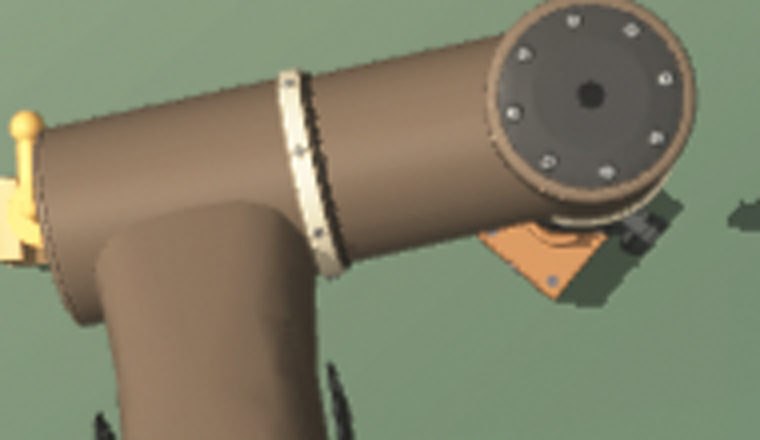

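```bash
python3 -m crank '[[[-0.12,0,0],[-30,25,-20],0.75],[[-0.75,0.004,0],[-55,230,-195],0.75],[[-0.75,0.004,0],[-55,230,-195],0.75],[[-0.75,0.004,0],[-55,230,-195],0.75],[[-0.75,0.004,0],[-55,230,-195],0.75],[[-0.75,0.004,0],[-55,230,-195],0.75],[[-0.75,0.004,0],[-55,230,-195],0.75],[[-0.75,0.004,0],[-55,230,-195],0.5]]'; python3 - <<'E'
from h import *
to([.5523,.218,.25],np.radians(91.9))
E
```

```text
clock: 9.08
eef_pos: [0.5517, 0.2218, 0.249]
tcp_rot: [0.707, -0.013, 0.707, 0.013]
wrist_force: [0.7, -0.6, 0.9]
opening: 0.0532
turn [0.004, -0.0008, -0.0008] shift [-1.0, -3.8, 0.5] dist 4.0 rows rot 0.0 clock 9.08 j6 -2.24
```

```bash
python3 -m crank '[[[0,0,0],[0,-4,0],0.5],[[0,0,0],[0,-4,0],0.5]]'; python3 - <<'E'
from h import *
im,p,R=snap("wrist","w11"); print(p,R.round(4)); print(models.look_for("wrist","tee_bar")[:2])
cv2.imwrite("pics/w11z.png",cv2.resize(im[100:300,170:380,::-1],None,fx=3,fy=3,interpolation=cv2.INTER_CUBIC))
snap("scene","s11")
E
```

```text
clock: 9.25
eef_pos: [0.5509, 0.2188, 0.2471]
tcp_rot: [0.706, -0.014, 0.708, 0.014]
wrist_force: [0.3, -0.8, -0.3]
opening: 0.0423
[0.55092987 0.21878215 0.24711172] [[-3.600e-03 -3.950e-02  9.992e-01]
 [-1.100e-03  9.992e-01  3.950e-02]
 [-1.000e+00 -9.000e-04 -3.700e-03]]
[{'extent': [276.2, 194.9, 45.2, 94.1], 'p': 0.97}]
```

View pics/w11z.png

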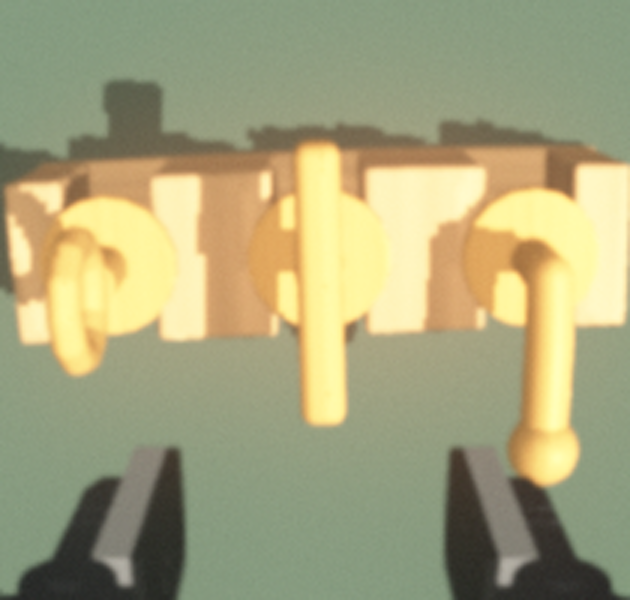

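View pics/w11.png

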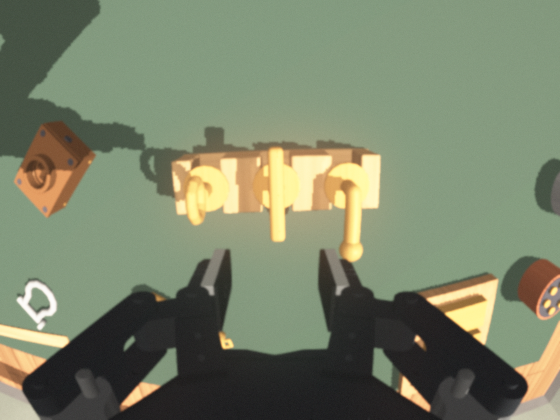

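View pics/s11.png

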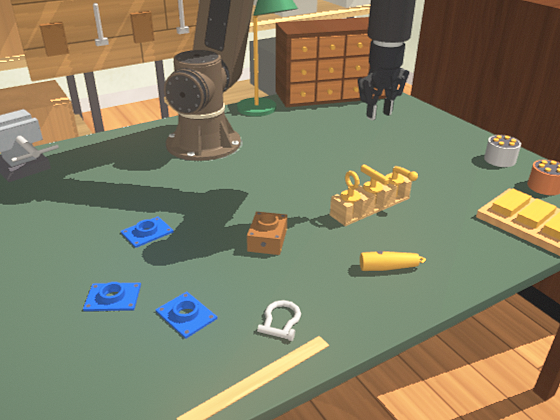

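```bash
python3 - <<'E'
from h import *
d=np.load("pics/last_wrist.npz"); p,R=d["p"],d["R"]
f=lambda l:(np.array(l,float)+.5)/3-.5+[170,100]
X=onz("wrist",f([(318,143),(325,424)]),.104,p,R); v=X[0]-X[1]
print(X.round(4),"mid",X.mean(0),"len",np.linalg.norm(v),"ang",np.degrees(np.arctan2(-v[1],-v[0])))
W=onz("wrist",f([(299,280),(345,280)]),.104,p,R); print("width",np.linalg.norm(W[0]-W[1]),W.mean(0))
F=onz("wrist",f([(319,261),(530,258),(112,265)]),.062,p,R); print("flange",F)
v=F[1]-F[2]; print("stand dir",np.degrees(np.arctan2(v[1],v[0])),np.linalg.norm(v))
to([*X.mean(0)[:2],.12],np.arctan2(-v[1],-v[0]))
E
```

```text
[[0.5093 0.2171 0.104 ]
 [0.5981 0.2229 0.104 ]] mid [0.5537302  0.22001898 0.104     ] len 0.08895337494670558 ang 3.7115551099417066
width 0.013943227746743057 [0.55092566 0.22000001 0.104     ]
flange [[0.55509716 0.21939956 0.062     ]
 [0.55080958 0.2933775  0.062     ]
 [0.55909968 0.14683282 0.062     ]]
stand dir 93.23779704726235 0.1467789771857129
turn [-0.0201, -0.0022, 0.0002] shift [128.2, 3.2, 2.7] dist 128.3 rows rot 0.2 clock 9.4 j6 -2.24
```

```bash
python3 -m crank '[[[-0.025,-0.002,0],[10,2,3],0.35],[[-0.025,-0.002,0],[35,2,3],0.35],[[-0.025,-0.002,0],[70,2,3],0.35],[[-0.025,-0.002,0],[95,2,3],0.35],[[-0.025,-0.002,0],[105,2,3],0.35],[[-0.025,-0.002,0],[105,2,3],0.35]]'; python3 - <<'E'
from h import *
to([.5540,.2198,.077],np.radians(93.5))
im,p,R=snap("wrist","w12")
E
```

```text
clock: 9.9
eef_pos: [0.5529, 0.2169, 0.1401]
tcp_rot: [0.705, -0.023, 0.708, 0.02]
wrist_force: [-0.5, -0.4, 0.1]
opening: 0.0298
turn [-0.0005, -0.0047, 0.003] shift [63.1, 3.0, 1.6] dist 63.2 rows rot 0.0 clock 9.9 j6 -2.21
```

View pics/w12.png

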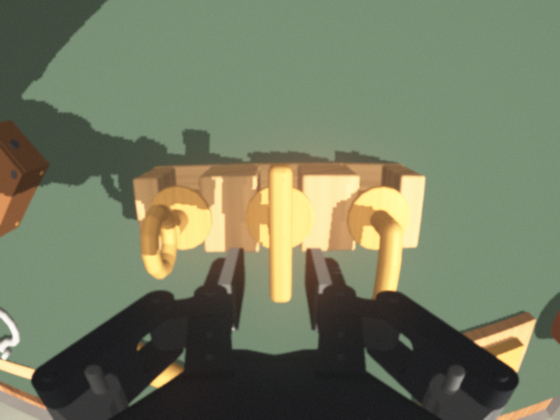

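```bash
python3 - <<'E'
from h import *
d=np.load("pics/last_wrist.npz"); p,R=d["p"],d["R"]
X=onz("wrist",[(281,168),(281.7,300)],.104,p,R); v=X[1]-X[0]
print(X.mean(0),np.linalg.norm(v),np.degrees(np.arctan2(v[1],v[0])))
E
```

```text
[0.55344056 0.22012909 0.104     ] 0.08612452654494629 4.1351842572687225
```

```bash
python3 -m crank '[[[-0.003,-0.004,0.003],[5,3.2,1.2],0.35],[[-0.003,-0.004,0.003],[30,3.2,1.2],0.35],[[-0.003,-0.004,0.003],[52,3.2,1.2],0.35],[[-0.003,-0.004,0.003],[63,3.2,1.2],0.35],[[-0.003,-0.004,0.003],[63,3.2,1.2],0.35],[[-0.003,-0.004,0.003],[63,3.2,1.2],0.35]]'; python3 - <<'E'
from h import *
to([.5538,.2199,.077],np.radians(93.7))
im,p,R=snap("wrist","w13"); print(manip.observe()["wrist_force"])
E
```

```text
clock: 10.45
eef_pos: [0.5556, 0.2212, 0.0802]
tcp_rot: [0.708, -0.022, 0.706, 0.023]
wrist_force: [0.4, 0.7, 0.3]
opening: 0.0303
turn [0.0001, 0.0029, -0.0012] shift [3.2, -1.2, -1.9] dist 3.9 rows rot 0.0 clock 10.45 j6 -2.21
[0.06202681 0.24521118 0.39069289]
```

View pics/w13.png

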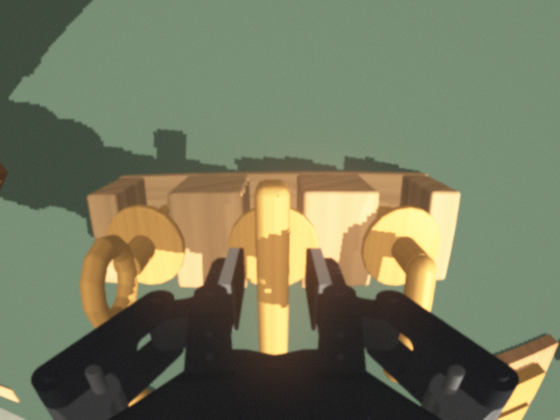

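```bash
python3 -m crank '[[[0,0.003,0],[3,-1,-2],0.35],[[0,0.003,0],[3,-1,-2],0.35],[[0,0.003,0],[3,-1,-2],0],[[0,0.003,0],[3,-1,-2],0],[[0,0.003,0],[3,-1,-2],0],[[0,0.003,0],[3,-1,-2],0]]'; python3 - <<'E'
from h import *
to([.5538,.2199,.077],np.radians(93.7))
print(manip.observe()["wrist_force"])
E
```

```text
clock: 11.0
eef_pos: [0.5545, 0.2205, 0.0788]
tcp_rot: [0.707, -0.022, 0.706, 0.024]
wrist_force: [-1.8, 0.1, 6.5]
opening: 0.013
turn [0.0005, 0.0021, -0.0023] shift [1.8, -0.6, -0.7] dist 2.0 rows rot 0.0 clock 11.0 j6 -2.21
[-1.77754199  0.12780019  6.51533975]
```

```bash
python3 -m crank '[[[0,0,0],[-10,0,0],0],[[0,0,0],[-40,0,0],0],[[0,0,0],[-80,0,0],0],[[0,0,0],[-115,0,0],0],[[0,0,0],[-145,0,0],0],[[0,0,0],[-145,0,0],0]]'; python3 - <<'E'
from h import *
im,p,R=snap("wrist","w14"); print(p,R.round(3),manip.observe()["wrist_force"],manip.observe()["opening"])
im,_,_=snap("scene","s14"); cv2.imwrite("pics/s14z.png",cv2.resize(im[100:260,300:460,::-1],None,fx=3.5,fy=3.5,interpolation=cv2.INTER_CUBIC))
E
```

```text
clock: 11.5
eef_pos: [0.5569, 0.2215, 0.2316]
tcp_rot: [0.711, -0.021, 0.703, 0.026]
wrist_force: [0.9, -0.9, -1.8]
opening: 0.013
[0.55688873 0.2215089  0.23157974] [[ 0.011 -0.066  0.998]
 [ 0.008  0.998  0.066]
 [-1.     0.007  0.012]] [-0.33908765 -0.25028546 -5.32194849] 0.01283947265147086
```

View pics/w14.png

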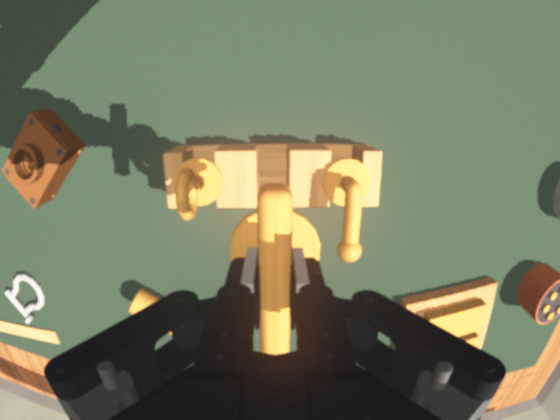

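View pics/s14z.png

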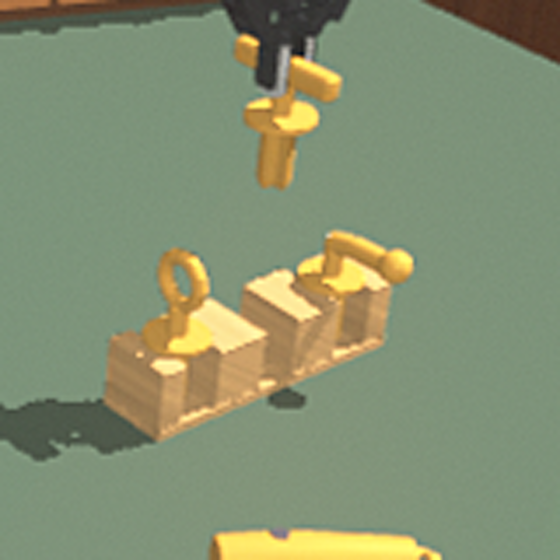

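```bash
python3 - <<'E'
from h import *
import cv2
im=cv2.imread("pics/w14.png"); cv2.imwrite("pics/w14z.png",cv2.resize(im[170:310,200:350],None,fx=5,fy=4,interpolation=cv2.INTER_CUBIC))
I=np.eye(3);Z=np.zeros(3)
def atx(px,x):
    o,d=ray("wrist",px,Z,I); t=(x-o[0])/d[:,0]; return (o+d*t[:,None])*1000
print(atx([(276,184)],-.025)); print(atx([(230,250),(321,250),(275,208)],.0168))
d=np.load("pics/last_wrist.npz")
B=np.array([[-.0252,0,-.045],[-.0252,-.007,-.045],[.0168,0,-.025],[.0168,.025,0]])
print(proj("wrist",B,Z,I))
E
```

```text
[[-25.          -0.28012913 -47.33470007]]
[[ 16.8        -25.02186605  -0.9504962 ]
 [ 16.8         24.37185503  -0.90318433]
 [ 16.8         -0.60111201 -24.84800098]]
[[276.75015784 190.21295094]
 [258.0011992  190.23697232]
 [276.16878063 207.71727844]
 [322.05061609 251.48531308]]
```

View pics/w14z.png

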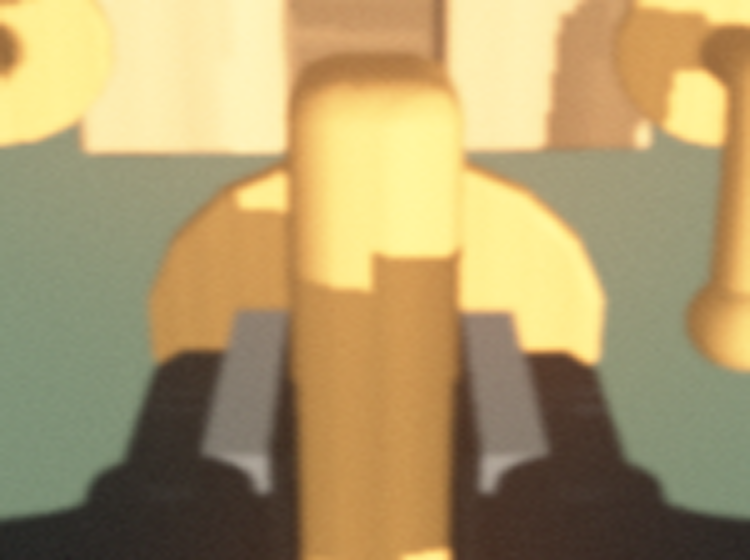

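```bash
python3 - <<'E'
from h import *
I=np.eye(3);Z=np.zeros(3)
f=lambda l:(np.array(l,float)+.5)/[5,4]-.5+[200,170]
px=f([(150,305),(165,255),(200,208),(240,180),(280,165),(470,165),(510,180),(555,213),(590,258),(605,305)])
for X in (.0158,.0168,.0178):
    o,d=ray("wrist",px,Z,I); t=(X-o[0])/d[:,0]; P=(o+d*t[:,None])[:,1:]*1000
    r=least_squares(lambda c:np.hypot(*(P-c).T)-25,[0,0]); print(X,r.x.round(2),r.fun.round(2))
    r=least_squares(lambda c:np.hypot(*(P-c[:2]).T)-c[2],[0,0,25]); print(X,r.x.round(2))
E
```

```text
0.0158 [-0.68 -0.57] [-0.5  -0.33  0.11  0.28  0.07 -0.04  0.12 -0.15 -0.25 -0.24]
0.0158 [-0.68 -1.23 24.52]
0.0168 [-0.68 -0.32] [-0.37 -0.26  0.13  0.26  0.03 -0.08  0.1  -0.14 -0.19 -0.11]
0.0168 [-0.68 -0.76 24.68]
0.0178 [-0.68 -0.07] [-0.25 -0.19  0.14  0.24 -0.01 -0.12  0.08 -0.12 -0.12  0.02]
0.0178 [-0.68 -0.3  24.83]
```

```bash
cat >> h.py <<'E'
def gotee(foot,c=(.5462,-.0837),yaw=-40.8,t=(.068,-.65e-3,-.5e-3),rel=0.):
    yy=np.radians(yaw+90-rel); Rt=down(yy); pt=np.array([c[0],c[1],foot])-Rt@np.array(t); to(pt,yy)
E
python3 - <<'E'
from h import *
gotee(.15); gotee(.09)
E
```

```text
turn [0.7769, 0.002, -0.0056] shift [5.8, -302.9, -26.9] dist 304.2 rows rot 6.2 clock 11.6 j6 -2.21
turn [0.7769, 0.002, -0.0056] shift [65.8, -303.2, -27.1] dist 311.4 rows rot 6.2 clock 11.6 j6 -2.21
```

```bash
python3 -m crank '[[[0.06,0,0],[0,-20,-2],0],[[0.16,0,-0.005],[0,-55,-5],0],[[0.26,0.002,-0.005],[0,-92,-8],0],[[0.36,0.002,-0.005],[0,-130,-12],0],[[0.46,0.002,-0.005],[0,-168,-15],0],[[0.56,0.002,-0.005],[2,-206,-18],0],[[0.67,0.002,-0.005],[4,-244,-22],0],[[0.74,0.002,-0.005],[6,-280,-25],0]]'; python3 - <<'E'
from h import *
gotee(.15); gotee(.09)
E
```

```text
clock: 12.27
eef_pos: [0.5455, -0.0624, 0.2159]
tcp_rot: [0.665, 0.236, 0.668, -0.237]
wrist_force: [1.4, 0.8, -3.3]
opening: 0.0127
turn [0.0308, -0.0029, 0.0018] shift [-2.1, -15.5, 14.5] dist 21.3 rows rot 0.2 clock 12.27 j6 -2.49
turn [0.0308, -0.0029, 0.0018] shift [57.9, -15.4, 14.7] dist 61.7 rows rot 0.2 clock 12.27 j6 -2.49
```

```bash
python3 -m crank '[[[0.03,-0.003,0.002],[5,-10,10],0],[[0.03,-0.003,0.002],[25,-15.5,14.6],0],[[0.03,-0.003,0.002],[45,-15.5,14.6],0],[[0.03,-0.003,0.002],[55,-15.5,14.6],0],[[0.03,-0.003,0.002],[55,-15.5,14.6],0],[[0.03,-0.003,0.002],[55,-15.5,14.6],0]]'; python3 - <<'E'
from h import *
gotee(.09)
im,p,R=snap("wrist","w15"); print(p,R.round(4))
im,_,_=snap("scene","s15"); cv2.imwrite("pics/s15z.png",cv2.resize(im[120:270,200:340,::-1],None,fx=4,fy=4,interpolation=cv2.INTER_CUBIC))
E
```

```text
clock: 12.77
eef_pos: [0.5463, -0.0835, 0.16]
tcp_rot: [0.662, 0.246, 0.664, -0.247]
wrist_force: [-0.3, 0.6, -2.6]
opening: 0.0131
turn [0.0013, -0.0015, 0.0021] shift [2.0, 0.5, 0.6] dist 2.1 rows rot 0.0 clock 12.77 j6 -2.48
[ 0.54626156 -0.08352039  0.15997081] [[-2.500e-03  6.524e-01  7.578e-01]
 [-6.000e-04  7.578e-01 -6.525e-01]
 [-1.000e+00 -2.100e-03 -1.500e-03]]
```

View pics/w15.png

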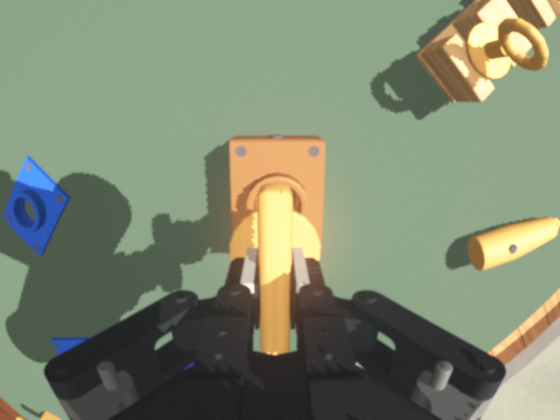

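View pics/s15z.png

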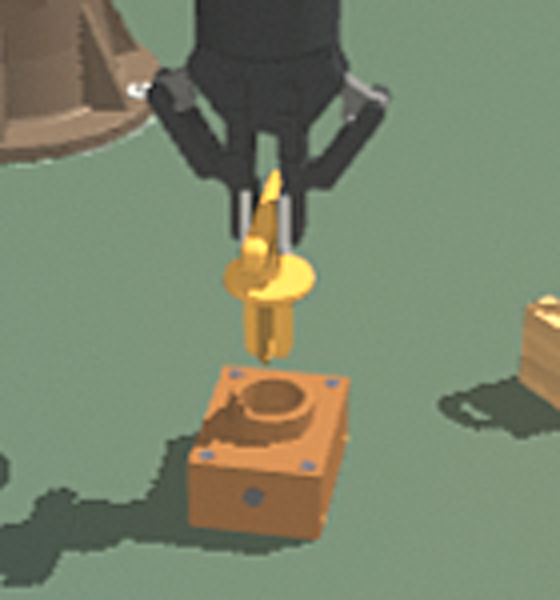

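```bash
python3 - <<'E'
from h import *
d=np.load("pics/last_wrist.npz"); p,R=d["p"],d["R"]
im=cv2.imread("pics/w15.png")
cv2.imwrite("pics/w15z.png",cv2.resize(im[125:275,210:345],None,fx=5,fy=4,interpolation=cv2.INTER_CUBIC))
a=np.radians(-40.8); ux=np.array([np.cos(a),np.sin(a),0]); uy=np.array([-ux[1],ux[0],0]); C=np.array([.5462,-.0837,.046])
print("pred corners zoom",((proj("wrist",[C-.05*ux-.038*uy,C-.05*ux+.038*uy,C-.038*uy,C+.038*uy],p,R)-[210,125]+.5)*[5,4]).round(0).tolist())
th=np.linspace(np.pi*.6,np.pi*1.4,5); print("pred collar",((proj("wrist",[C+[0,0,.016]+.025*(np.cos(t)*ux+np.sin(t)*uy) for t in th],p,R)-[210,125]+.5)*[5,4]).round(0).tolist())
E
```

```text
pred corners zoom [[96.0, 62.0], [575.0, 63.0], [105.0, 304.0], [564.0, 305.0]]
pred collar [[489.0, 289.0], [432.0, 225.0], [335.0, 200.0], [239.0, 225.0], [181.0, 289.0]]
```

View pics/w15z.png

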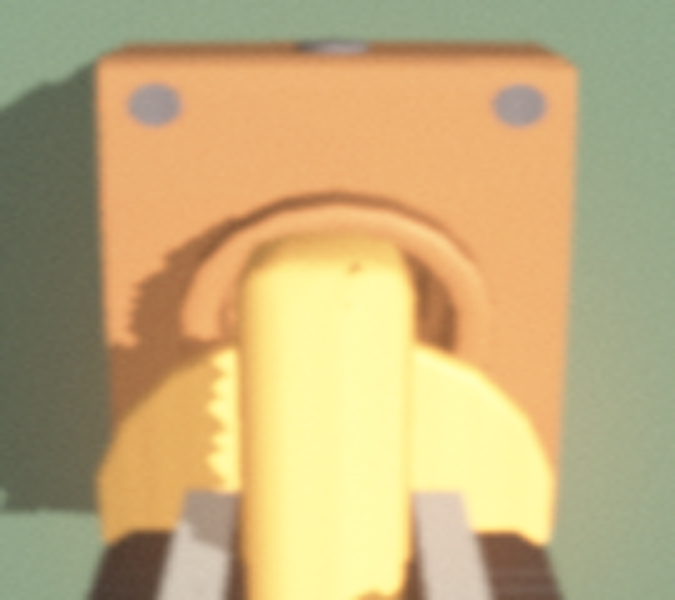

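```bash
python3 -m crank '[[[0.001,-0.0015,0.002],[8,0.7,0.6],0],[[0.001,-0.0015,0.002],[20,0.7,0.6],0],[[0.001,-0.0015,0.002],[30,0.7,0.6],0],[[0.001,-0.0015,0.002],[38,0.7,0.6],0],[[0.001,-0.0015,0.002],[42,0.7,0.6],0],[[0.001,-0.0015,0.002],[42,0.7,0.6],0]]'; python3 - <<'E'
from h import *
gotee(.04,t=(.0708,-.65e-3,-.5e-3))
im,p,R=snap("wrist","w16"); print(p,R.round(4),manip.observe()["wrist_force"])
a=np.radians(-40.8); ux=np.array([np.cos(a),np.sin(a),0]); uy=np.array([-ux[1],ux[0],0]); C=np.array([.5462,-.0837,.046])
print("pred corners zoom",((proj("wrist",[C-.05*ux-.038*uy,C-.05*ux+.038*uy,C-.038*uy,C+.038*uy],p,R)-[210,125]+.5)*[4,4]).round(0).tolist())
cv2.imwrite("pics/w16z.png",cv2.resize(im[125:275,195:355,::-1],None,fx=4,fy=4,interpolation=cv2.INTER_CUBIC))
im,_,_=snap("scene","s16"); cv2.imwrite("pics/s16z.png",cv2.resize(im[140:270,200:340,::-1],None,fx=4,fy=4,interpolation=cv2.INTER_CUBIC))
E
```

```text
clock: 13.37
eef_pos: [0.5478, -0.083, 0.1185]
tcp_rot: [0.663, 0.246, 0.662, -0.246]
wrist_force: [0.0, -0.6, -3.1]
opening: 0.0129
turn [0.0009, 0.0011, -0.0012] shift [7.7, -0.9, -0.3] dist 7.8 rows rot 0.0 clock 13.37 j6 -2.49
[ 0.54783971 -0.08304276  0.11850412] [[ 1.600e-03  6.528e-01  7.576e-01]
 [ 1.000e-04  7.576e-01 -6.528e-01]
 [-1.000e+00  1.200e-03  1.100e-03]] [-0.02891177 -0.01301626 -2.9589528 ]
pred corners zoom [[32.0, 80.0], [487.0, 80.0], [44.0, 364.0], [475.0, 364.0]]
```

View pics/w16z.png

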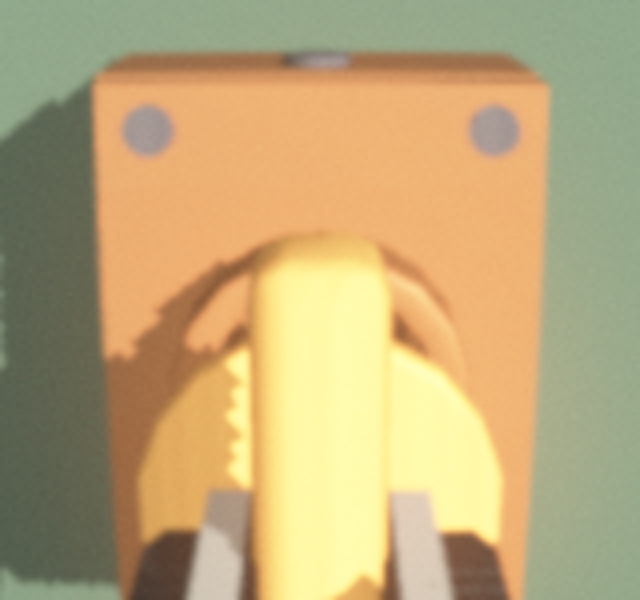

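View pics/s16z.png

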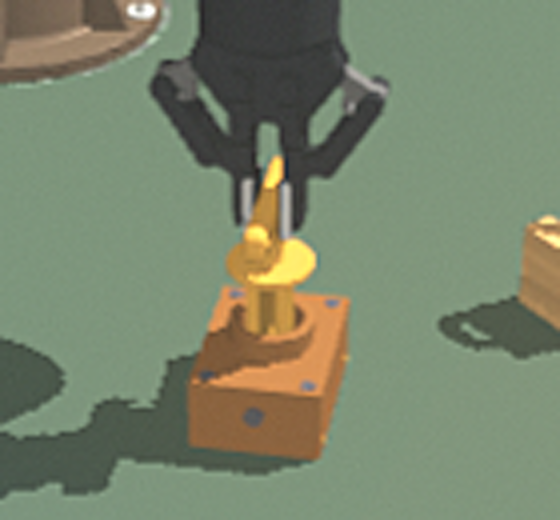

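```bash
python3 -m crank '[[[0.001,0.001,-0.001],[4,-0.5,0.1],0],[[0.001,0.001,-0.001],[9,-0.5,0.1],0],[[0.001,0.001,-0.001],[14,-0.5,0.1],0],[[0.001,0.001,-0.001],[18,-0.5,0.1],0],[[0.001,0.001,-0.001],[20,-0.5,0.1],0],[[0.001,0.001,-0.001],[20,-0.5,0.1],0]]'; python3 - <<'E'
from h import *
gotee(.014,t=(.0708,-.65e-3,-.5e-3))
im,p,R=snap("wrist","w17"); s=manip.observe(); print(p,s["wrist_force"],s["moment"])
im,_,_=snap("scene","s17"); cv2.imwrite("pics/s17z.png",cv2.resize(im[140:270,200:340,::-1],None,fx=4,fy=4,interpolation=cv2.INTER_CUBIC))
E
```

```text
clock: 13.97
eef_pos: [0.5475, -0.0834, 0.0987]
tcp_rot: [0.663, 0.247, 0.663, -0.247]
wrist_force: [-2.1, 1.9, -4.8]
opening: 0.0129
turn [-0.0003, -0.0002, -0.0001] shift [13.9, -0.4, -0.3] dist 13.9 rows rot 0.0 clock 13.97 j6 -2.49
[ 0.54752226 -0.08341545  0.09869119] [-2.56616374  2.67881298 -5.18042586] [ 0.8699994   0.98042665 -0.03799863]
```

View pics/s17z.png

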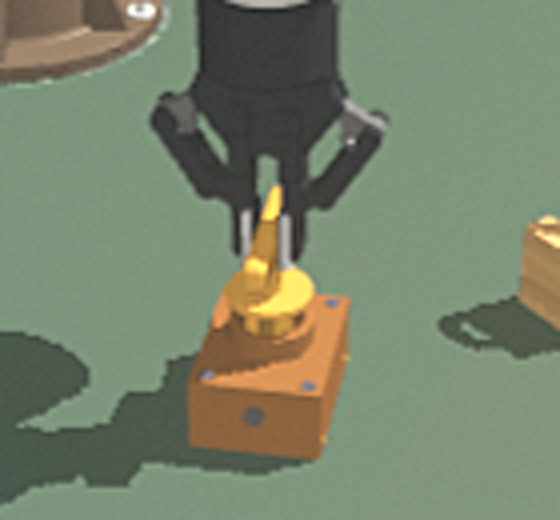

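```bash
python3 -m crank '[[[0,0,0],[2,-0.3,-0.7],0],[[0,0,0],[5,-0.3,-0.7],0],[[0,0,0],[8,-0.3,-0.7],0],[[0,0,0],[11,-0.3,-0.7],0],[[0,0,0],[14,-0.3,-0.7],0],[[0,0,0],[16,-0.3,-0.7],0],[[0,0,0],[16,-0.3,-0.7],0]]'; python3 - <<'E'
from h import *
gotee(.014,t=(.0708,-.65e-3,-.5e-3))
im,p,R=snap("wrist","w18"); s=manip.observe(); print(p,s["wrist_force"],s["moment"])
im,_,_=snap("scene","s18"); cv2.imwrite("pics/s18z.png",cv2.resize(im[140:270,200:340,::-1],None,fx=4,fy=4,interpolation=cv2.INTER_CUBIC))
E
```

```text
clock: 14.65
eef_pos: [0.5476, -0.0833, 0.0849]
tcp_rot: [0.664, 0.246, 0.662, -0.246]
wrist_force: [-6.7, 2.9, 14.9]
opening: 0.0129
turn [0.0007, 0.0017, -0.0011] shift [0.1, -0.6, -0.3] dist 0.7 rows rot 0.0 clock 14.65 j6 -2.49
[ 0.54763088 -0.08325719  0.08493912] [-6.81088489  2.54781247 15.61565531] [1.28769086 2.7526064  0.04580701]
```

View pics/s18z.png

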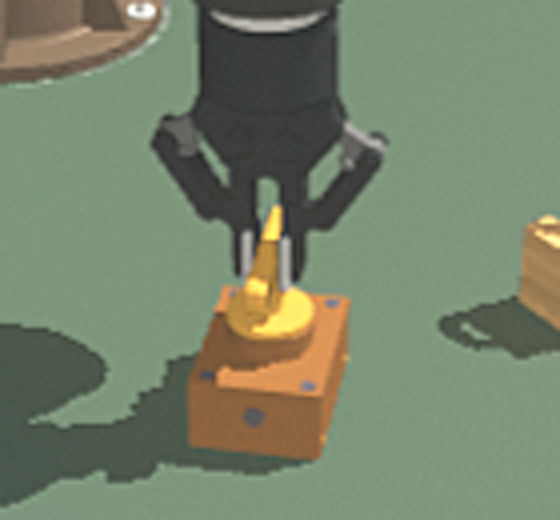

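View pics/w18.png

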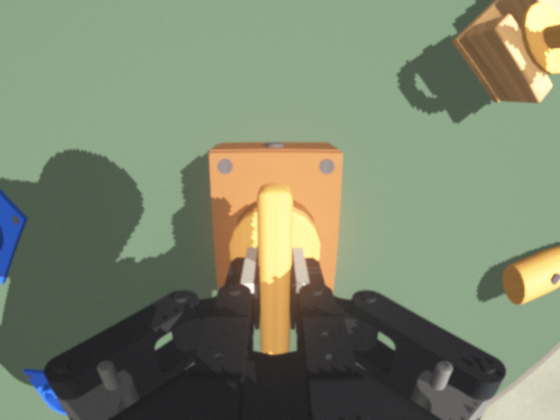

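```bash
python3 -m crank '[[[0,0.001,-0.001],[2,-0.3,-0.6],0],[[0,0.001,-0.001],[3,-0.3,-0.6],0],[[0,0.001,-0.001],[3,-0.3,-0.6],0],[[0,0.001,-0.001],[3,-0.3,-0.6],0],[[0,0.001,-0.001],[3,-0.3,-0.6],0],[[0,0.001,-0.001],[3,-0.3,-0.6],0]]'; python3 - <<'E'
from h import *
gotee(.014,t=(.0708,-.65e-3,-.5e-3))
im,p,R=snap("wrist","w19"); s=manip.observe(); print(p,s["wrist_force"],s["moment"],s["opening"])
im,_,_=snap("scene","s19"); cv2.imwrite("pics/s19z.png",cv2.resize(im[185:265,220:310,::-1],None,fx=7,fy=7,interpolation=cv2.INTER_CUBIC))
I=np.eye(3);Z=np.zeros(3)
im=cv2.imread("pics/w19.png"); cv2.imwrite("pics/w19z.png",cv2.resize(im[135:310,195:355],None,fx=3.4,fy=3.4,interpolation=cv2.INTER_CUBIC))
E
```

```text
clock: 15.25
eef_pos: [0.5477, -0.0832, 0.0849]
tcp_rot: [0.664, 0.246, 0.662, -0.246]
wrist_force: [-10.7, 4.0, 23.9]
opening: 0.0129
turn [0.0018, 0.003, -0.0013] shift [0.1, -0.7, -0.4] dist 0.8 rows rot 0.0 clock 15.25 j6 -2.49
[ 0.54773438 -0.08324085  0.08490241] [-9.69280434  4.69602051 24.52042691] [ 1.62102862  4.18361846 -0.03658718] 0.013222463129919633
```

View pics/s19z.png

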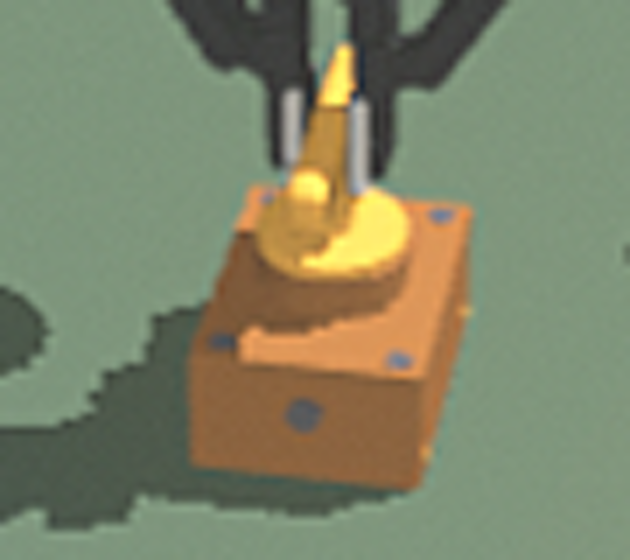

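View pics/w19z.png

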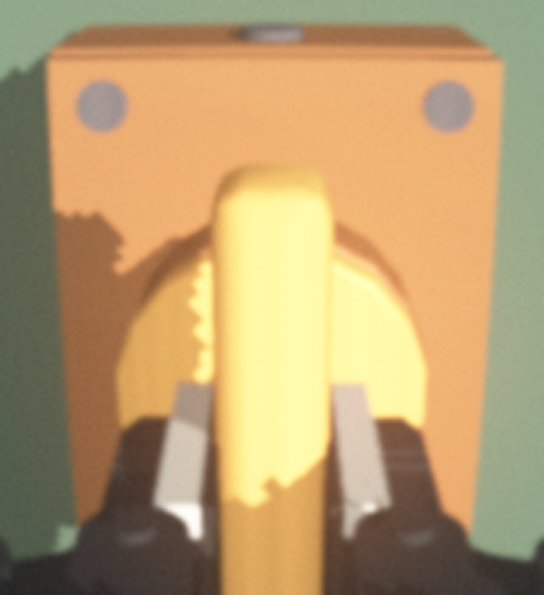

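```bash
python3 -m crank '[[[0.001,0.003,-0.001],[2.5,-0.6,-1.5],0],[[0.001,0.003,-0.001],[2.5,-0.6,-1.5],0],[[0.001,0.003,-0.001],[2.5,-0.6,-1.5],0],[[0.001,0.003,-0.001],[2.5,-0.6,-1.5],0],[[0.001,0.003,-0.001],[2.5,-0.6,-1.5],0]]'; python3 - <<'E'
from h import *
im,p,R=snap("wrist","w20"); s=manip.observe(); print(p,s["wrist_force"],s["moment"],s["opening"])
m=bronze(im)
a=np.radians(-40.8); ux=np.array([np.cos(a),np.sin(a),0]); uy=np.array([-ux[1],ux[0],0])
C=np.array([.5462,-.0837,.046])
pr=lambda C:((proj("wrist",[C-.05*ux-.038*uy,C-.05*ux+.038*uy],p,R)-[195,135]+.5)*4).round(0).tolist()
print("plate top",pr(C),"case top",pr(C-[0,0,.006]))
cv2.imwrite("pics/w20z.png",cv2.resize(im[135:225,195:355,::-1],None,fx=4,fy=4,interpolation=cv2.INTER_CUBIC))
E
```

```text
clock: 15.77
eef_pos: [0.5475, -0.083, 0.0848]
tcp_rot: [0.664, 0.246, 0.662, -0.246]
wrist_force: [-7.9, 1.9, 16.8]
opening: 0.013
[ 0.5474547  -0.08297709  0.08483332] [-7.76446223  2.32702036 16.95174342] [0.83209601 2.68305727 0.00313527] 0.012874713797818722
plate top [[53.0, 68.0], [588.0, 69.0]] case top [[61.0, 62.0], [580.0, 63.0]]
```

View pics/w20z.png

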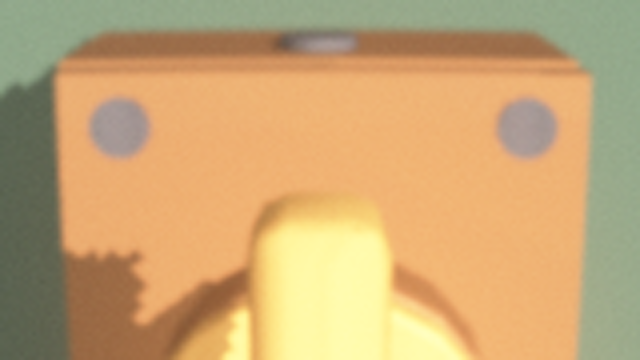

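```bash
python3 - <<'E'
from h import *
im,_,_=snap("scene","s21"); s=manip.observe(); print(s["eef_pos"],s["wrist_force"],s["clock"]); print(ticket.sign_off())
E
```

```text
[ 0.5474509  -0.08302292  0.08484996] [-6.04830063  2.91219875 17.19060183] 15.8667
the job is handed in; nothing more can be done
None
```

View pics/s21.png

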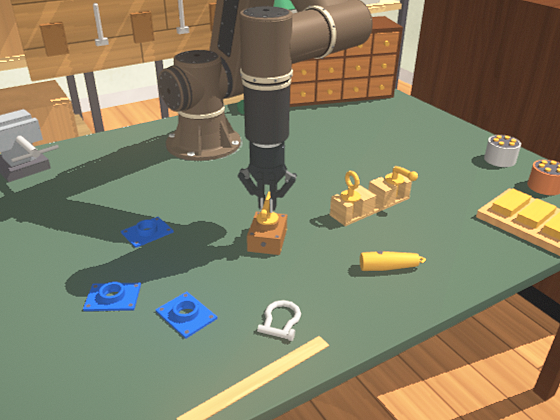

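I laid the bronze plate on the lock case and let go of it. I then took the T-handle out of the stand, turned it to match the socket, and slid it down to a hard stop. I handed in at 15.9 s, still gripping it and pressing down with about 17 N.

- **Fully home:** the tool stopped at 84.9 mm, against about 84.8 mm expected. It did not drop further when I raised the push from 15 N to 24 N. The last pictures show the flange on the collar. I had no direct reading of the plunger.
- **Plate:** the close-up pictures after release and after insertion show it flush to within about 0.5–1 mm. The plate's corners sat about 1 px (roughly 0.5 mm) from where my model put them, within the camera's calibration error.
- **Side force:** 6–8 N of sideways force remained at the end. The handle was probably resting lightly against the socket wall; nothing moved under it.
- **Other items:** in the last picture the two other handles, the shackle, the sounding lead and the blue plates look to be where they started.

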